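# Clear the chopping board into the scrap drawer

### The job

Clear up after cooking: pull the scrap drawer out to its stop, put every corn-cob end and melon rind from the chopping board into it (there are three or four), and push it fully shut again. Stand the pepper mill and the salt shaker upright on top of the narrow raised wooden ledge, without tipping them over on the way. Leave the lime, the mandarin, the small mug and the dessert bowl where they are.

Things in the scene. Friction and masses are not known exactly. Their poses are not given: they have to be found in the camera images.
- drawer (a joint): how far the scrap drawer is pulled out of its low wooden unit, m: 0 shut, 0.17 at its stop; it starts shut or up to 20 mm open, stays where it is left and takes about 2 N to move. It slides along the unit's own x axis (see scrap_unit)
- scrap_unit: the drawer's low pale-wood unit, fixed, 280 mm deep (x) by 226 mm wide (y), flat top at 88 mm; a grey jug stands on its rear half. Origin on the worktop under the middle of its front edge; x points away from the robot into the unit, the drawer opens towards -x. Turned by up to 0.1 rad
- drawer_handle (a point): middle of the drawer's dark bow handle, moving with the drawer: a straight round bar 10 mm thick and 94 mm long across the drawer (y of the unit), 59 mm above the worktop, 48 mm in front of the brown drawer front (12 mm thick, its top edge 84 mm above the worktop), free above and below
- drawer_floor (a point): middle of the front edge of the drawer's inner floor, where it meets the drawer front; moving with the drawer, axes as the unit's (x into the unit, z up), 13 mm above the worktop. Inside, the white drawer is 228 mm long (x from 0 to 228 mm), 190 mm wide (y from -95 to +95 mm) and 58 mm deep, with 6 mm walls. When it is fully out the front part is open from above (x from 0 to about 164 mm); anything that stands above the walls catches on the unit when it shuts (10 mm higher)
- board: brown wooden chopping board lying flat, fixed, its top 18 mm above the worktop; 364 mm along its y, 266 mm along its x. Origin under its centre
- cob_1: stripped corn-cob end: a straw-yellow knobbly cylinder of eight flats, 78 mm long and 34 mm across, about 60 g, lying on its side on the board. Origin on its axis at mid-length, x along its length (may lie rolled about x). May be absent (then None)
- cob_2: stripped corn-cob end: a straw-yellow knobbly cylinder of eight flats, 78 mm long and 34 mm across, about 60 g, lying on its side on the board. Origin on its axis at mid-length, x along its length (may lie rolled about x). May be absent (then None)
- rind_1: melon rind: a bent strip, green outside, pale then orange inside, about 70 mm from tip to tip, 18 mm thick and 30 mm high, about 60 g, lying with its cut side down on the board. Origin on its underside in the middle of the strip and of its thickness; x along the strip there, y outward to the green side (the tips bend 13 mm towards -y), z up. May be absent (then None)
- rind_2: melon rind: a bent strip, green outside, pale then orange inside, about 70 mm from tip to tip, 18 mm thick and 30 mm high, about 60 g, lying with its cut side down on the board. Origin on its underside in the middle of the strip and of its thickness; x along the strip there, y outward to the green side (the tips bend 13 mm towards -y), z up. May be absent (then None)
- ledge_top (a point): middle of the top face of the narrow raised wooden ledge (fixed shelf on two legs): 90 mm above the worktop, 68 mm deep (x) and 220 mm wide (y); x away from the robot, turned up to 0.35 rad. A thin rail 8 mm thick runs along its back edge, centred 35 mm behind the middle, with its top 20 mm above the ledge and end posts to 15 mm; the front and ends are open
- pepper_mill: turned wooden pepper mill with a small steel knob, 58 mm across and 120 mm high, standing on the worktop. Origin under its centre, z up; the upper body, 72 to 84 mm above its foot, about 48 mm across, can be held from any side
- salt_shaker: white salt shaker with a grey cap, 44 mm across and 90 mm high, standing on the worktop. Origin under its centre, z up; about 36 mm across at 60 mm above its foot, where it can be held from any side
- lime: green lime, about 50 mm, on the board's far end; leave it. Origin under its centre
- mandarin: orange mandarin, about 64 mm, on the worktop left of the board; leave it. Origin under its centre
- small_mug: small white mug, 59x83x55 mm, on the worktop behind the ledge; leave it. Origin under its centre
- dessert_bowl: small fluted pinkish bowl, 91 mm across, 48 mm high, on the worktop left of the board; leave it. Origin under its centre
Mind the look-alikes: they are no part of the job. Leave any red look-alike of the cob_2 alone.

How it is judged:
On the way, in this order (a step that is already met when the one before it is completed fails the run):
1. the drawer is pulled out to its stop (at least 163 of 170 mm) (value of joint drawer above 0.163 m), for 0.2 s.
2. every scrap that is present lies inside the drawer (x of cob_1 in the frame of drawer_floor between 0 and 0.229 m and y of cob_1 in the frame of drawer_floor between -0.096 and 0.096 m and z of cob_1 in the frame of drawer_floor between -0.01 and 0.062 m and x of cob_2 in the frame of drawer_floor between 0 and 0.229 m and y of cob_2 in the frame of drawer_floor between -0.096 and 0.096 m and z of cob_2 in the frame of drawer_floor between -0.01 and 0.062 m and x of rind_1 in the frame of drawer_floor between 0 and 0.229 m and y of rind_1 in the frame of drawer_floor between -0.096 and 0.096 m and z of rind_1 in the frame of drawer_floor between -0.01 and 0.062 m and x of rind_2 in the frame of drawer_floor between 0 and 0.229 m and y of rind_2 in the frame of drawer_floor between -0.096 and 0.096 m and z of rind_2 in the frame of drawer_floor between -0.01 and 0.062 m), for 0.3 s.
3. the drawer is pushed shut (under 6 mm open) (value of joint drawer below 0.006 m), for 0.2 s.
At the end, for the whole second after the job is handed in: The drawer is shut (under 6 mm open) with every scrap that is present inside it, and the pepper mill and the salt shaker stand upright (within 0.12 rad) and still with their feet on the ledge's top (foot within 10 mm of its height, and within its outline) (all of step 2 and value of joint drawer below 0.006 m and x of pepper_mill in the frame of ledge_top between -0.034 and 0.034 m and y of pepper_mill in the frame of ledge_top between -0.11 and 0.11 m and z of pepper_mill in the frame of ledge_top between -0.01 and 0.01 m and angle between each of pepper_mill, salt_shaker's own z axis and vertical below 0.12 rad and linear speed of each of pepper_mill, salt_shaker below 0.02 m/s and x of salt_shaker in the frame of ledge_top between -0.034 and 0.034 m and y of salt_shaker in the frame of ledge_top between -0.11 and 0.11 m and z of salt_shaker in the frame of ledge_top between -0.01 and 0.01 m); the robot touches nothing.
It fails at once if the lime, mandarin, small mug or dessert bowl is moved more than 40 mm (distance of any of lime, small_mug, dessert_bowl, mandarin from where it was at the start of the episode above 0.04 m).
It fails at once if the pepper mill or the salt shaker is tipped over (angle between any of pepper_mill, salt_shaker's own z axis and vertical above 0.8 rad).
Of cob_1, cob_2, rind_1, rind_2 only 3 to 4 are there at a start; the rules pass over those that are not, and their reading is None.
At some moment in a run one of cob_1, cob_2, rind_1, rind_2 may be knocked a few centimetres aside while the robot is not near it.
It also fails if it takes over 192 s, if anything falls off the work surface, if the arm or the gripper's body presses on something with over 40 N, if the wrist force passes 120 N, or if a joint passes its speed limit or range.

### The arm

A 7-joint arm with a two-finger parallel gripper is mounted at the origin on the work surface; the furniture and walls round the work are solid. World frame = base frame: x ahead of the robot, y to its left, z up, the work surface at z = 0. Lengths are in m, angles in rad, forces in N, time in s.
With the tool pointing down it reaches from about 0.4 to 0.9 m from the base axis. Payload 5.5 kg.
Tool frame: the origin (TCP) lies between the finger pads; the fingertips stand 11 mm ahead of it and the grasp point (between the pads) lies 8 mm behind it (env.finger_overhang is the distance from the TCP to the fingertips, in m); z points along the fingers, x is the direction in which the jaws open and shut, and the axes are right-handed (so a half turn about z gives the same grasp; the last joint's range is limited). The gripper opens to 92 mm and grips with 3 to 60 N. Pads are 19 mm wide; open, the fingers measure 130 mm over their backs; the gripper's body (75 mm by 190 mm) begins 47 mm behind the grasp point.
Start: joints at [-0.987, 0.501, -0.427, 1.55, 0.221, 1.138, -0.21], TCP at [0.205, 0.617, 0.238] pointing down, gripper open.
Joint ranges: [-2.88, 2.88], [-0.31, 2.03], [-1.54, 1.56], [0.2, 2.42], [-1.41, 4.55], [0.19, 2.02], [-2.57, 2.57]. Speed limits (rad/s): [2.57, 2.57, 3.14, 3.14, 3.14, 3.14, 3.14].

### API

Orientations are given as a 3x3 rotation matrix whose columns are the frame's x, y, z axes.
In Python, from plant import env gives the robot as it stands.
- The arm moves only by the tool jog_arm, never from a script. Its argument "steps" is text: rows parted by semicolons, each of 5 numbers parted by spaces: the finger opening in cm, from 0 to 9.18, then the shift along the tool's x, y, z in cm, then the turn about the tool's z in degrees. In form: hand dx dy dz twist; .... A call has 1 to 20 rows; each row is the pose to reach, as a shift and turn from the pose commanded when the call began, along the tool's axes at that moment; what a row does not reach only later rows make up. A row lasts 1/10 s, in which the tool goes at most 50 mm and 8.59 degrees, less where a joint would pass 70% of its speed; a pose out of reach is approached as far as the arm can. A call with a gripper value outside its range is refused whole. The fingers move at their own pace and stop on an object; "newtons" is the grip in N (left out, the last holds). Time passes only in rows, so rows that repeat a pose let the fingers close. It gives the time, the measured TCP pose, the force and the opening at its end, in the units of the state.
- env.state(): the state, without advancing time (a new reading comes with each control period).
- env.get_image(name): name is "scene" or "top" or "wrist"; returns a dict with "img" (480x640x3 uint8, red, green, blue), "z_map" (480x640 float32, m along the optical axis (not along the pixel's ray), 0 where there is no reading), "camera_matrix" (3x3 intrinsics, pixels), "pose" (4x4, takes a point from camera to world coordinates); the wrist camera has in their place "hand_eye" (4x4, takes a point from camera to tool coordinates, whose origin is the TCP and whose axes are the tool frame's). Camera axes: x right, y up, looking along -z (the intrinsics and any distortion apply to the point x, -y, -z); pixel columns grow to the right and rows downward; lengths in m; the calibration is good to about 2 mm. The wrist camera is an equidistant fisheye: a pixel r from the principal point sees the ray r / f radians off the axis. A picture is of the moment at which its call begins: read the wrist's pose just before it.
- env.sign_off(): hands the job in, once; it reports no verdict.
The state is a dict: "time_s": time; "q": joint angles; "dq": joint speeds; "joint_torque": joint torques, N m; "tcp_pos": TCP position; "eef_rot": TCP orientation; "wrist_force": force on the tool from outside, world axes, zero at the start; "ft_torque": the same for the moment, N m; "width": finger opening in m.
Only numpy, scipy, OpenCV 4.12 (cv2) and the standard library are available. Lean on these libraries where they do the work, as an engineer would, in place of code of your own. Each camera call takes 0.05 s, during which the arm holds its last target.

## Working session

There is one attempt and no reset: what is moved stays moved. The work goes in short steps, Python scripts to look and compute and a tool call to move; the robot and the scene stay as the last step left them, time stands still between calls to the robot, and variables do not carry over. Pictures are saved under pics/ and viewed, and the job is handed in when it is done.

Besides the shell and the picture viewer there is one more tool, called after "Request:" as name(argument=value, ...), one argument or row to a line, values as JSON. jog_arm: Moves the arm, as the interface text tells. Its arguments: {"type":"object","properties":{"steps":{"type":"string"},"newtons":{"type":"number"}},"required":["steps"]}

```bash
ls; mkdir -p pics; cat > h.py <<'E'
import numpy as np, cv2, pickle
from plant import env
def snap(n):
    d=env.get_image(n); return d
def save(d,name):
    cv2.imwrite(f'pics/{name}.png',d['img'][:,:,::-1])
def cloud(d):
    K=np.array(d['camera_matrix']);P=np.array(d['pose']);z=d['z_map']
    v,u=np.mgrid[0:480,0:640]
    x=(u-K[0,2])/K[0,0]*z; y=-(v-K[1,2])/K[1,1]*z
    p=np.stack([x,y,-z,np.ones_like(z)],-1)@P.T
    p=p[...,:3]; p[z<=0]=np.nan
    return p
E
python3 - <<'E'
from h import *
s=env.state(); print({k:np.round(v,3).tolist() for k,v in s.items()})
for n in ['scene','top']:
    d=snap(n); save(d,n+'0'); pickle.dump(d,open(n+'0.pkl','wb')); print(n,d['camera_matrix'],d['pose'], {k:v for k,v in d.items() if k not in('img','z_map','camera_matrix','pose')})
E
```

```text
pics
{'time_s': 0.0, 'q': [-0.987, 0.502, -0.427, 1.551, 0.221, 1.138, -0.21], 'dq': [0.001, 0.001, 0.0, 0.001, -0.001, -0.0, -0.0], 'joint_torque': [-0.001, -56.659, -5.817, -27.912, -0.069, 0.03, 0.0], 'tcp_pos': [0.205, 0.616, 0.237], 'eef_rot': [[0.315, 0.949, -0.001], [0.949, -0.315, -0.002], [-0.002, -0.0, -1.0]], 'wrist_force': [-0.314, 0.045, 0.492], 'ft_torque': [0.057, 0.005, -0.005], 'width': 0.092}
scene [[496.80785213   0.         312.44340429]
 [  0.         496.80785213 238.59510238]
 [  0.           0.           1.        ]] [[ 0.45574419  0.4237855  -0.78275353 -0.68001099]
 [-0.88976573  0.19241337 -0.41387685 -0.50922759]
 [-0.02478276  0.88508923  0.46476109  0.79389785]
 [ 0.          0.          0.          1.        ]] {}
top [[447.59402931   0.         317.50047074]
 [  0.         447.59402931 232.54593273]
 [  0.           0.           1.        ]] [[ 0.14825011  0.96801698 -0.20239818  0.29377539]
 [-0.98894735  0.14557654 -0.02811779  0.12211617]
 [ 0.00224593  0.20432961  0.97889957  1.25113249]
 [ 0.          0.          0.          1.        ]] {}
```

View pics/scene0.png

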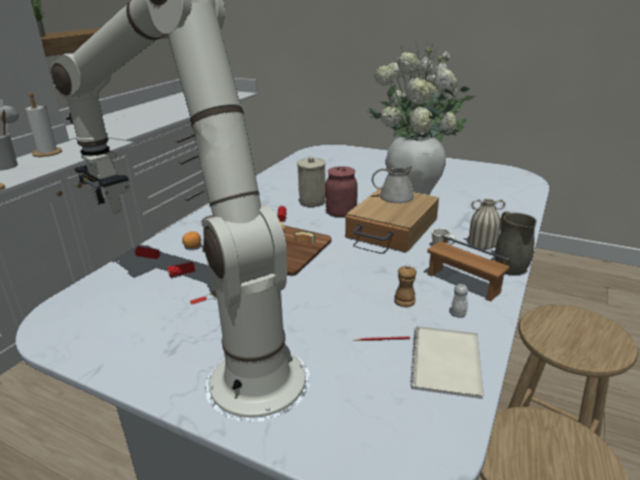

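View pics/top0.png

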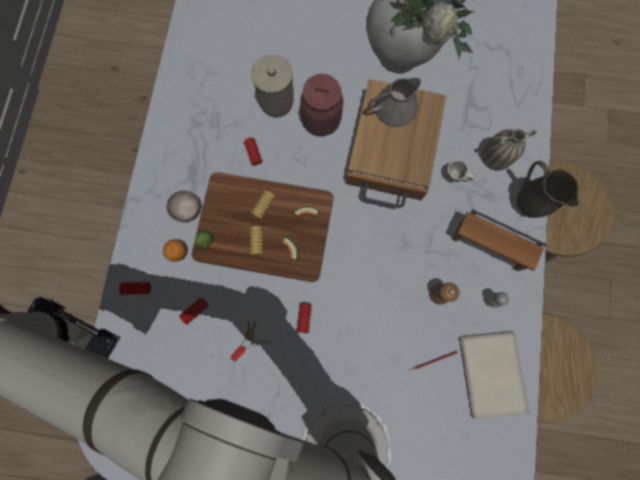

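The top view shows four scraps on the board: cobs at about (263,204) and (256,240), and rinds at (306,211) and (290,248). The drawer handle is at (382,195), the ledge at (498,242), the mill at (446,292) and the salt shaker at (500,298). Red look-alikes lie off the board. Next I'll measure positions.

```bash
cat >> h.py <<'E'
def ray(d,u,v,h):
    K=np.array(d['camera_matrix']);P=np.array(d['pose'])
    r=P[:3,:3]@np.array([(u-K[0,2])/K[0,0],-(v-K[1,2])/K[1,1],-1]); o=P[:3,3]
    return o+r*(h-o[2])/r[2]
E
python3 - <<'E'
from h import *
np.set_printoptions(precision=4,suppress=True)
d=pickle.load(open('top0.pkl','rb')); p=cloud(d); img=d['img']
hsv=cv2.cvtColor(img,cv2.COLOR_RGB2HSV)
for n,(u,v) in dict(cobA=(263,204),cobB=(256,240),rA=(306,211),rB=(290,248),mill=(446,292),salt=(500,298),unit=(380,160),ledge=(498,242),table=(380,250),board=(220,260),handle=(382,202)).items():
    print(n,p[v,u],img[v,u],hsv[v,u])
big=cv2.resize(img[160:290,150:350],None,fx=4,fy=4,interpolation=cv2.INTER_CUBIC)
cv2.imwrite('pics/board0.png',big[:,:,::-1])
big=cv2.resize(img[70:320,340:560],None,fx=3,fy=3*0.8,interpolation=cv2.INTER_CUBIC)
big=cv2.resize(img[140:320,340:560],None,fx=3.3,fy=3.3,interpolation=cv2.INTER_CUBIC)
cv2.imwrite('pics/right0.png',big[:,:,::-1])
E
```

```text
cobA [0.5996 0.3182 0.0506] [145 124  78] [ 21 118 145]
cobB [0.4968 0.3199 0.0485] [152 132  83] [ 21 116 152]
rA [0.5988 0.1974 0.0457] [157 118  84] [ 14 119 157]
rB [0.4889 0.2245 0.0473] [160 116  80] [ 14 128 160]
mill [ 0.426  -0.1904  0.109 ] [124  98  70] [ 16 111 124]
salt [ 0.4332 -0.3336  0.0925] [115 113 113] [  0   4 115]
unit [0.7607 0.016  0.0894] [127 103  76] [ 16 102 127]
ledge [ 0.5792 -0.3192  0.0913] [113  78  51] [ 13 140 113]
table [ 0.5288 -0.0245  0.0001] [140 143 148] [109  14 148]
board [0.4314 0.4137 0.0185] [83 57 41] [ 11 129  83]
handle [ 0.6517 -0.0069  0.06  ] [68 67 72] [126  18  72]
```

View pics/board0.png

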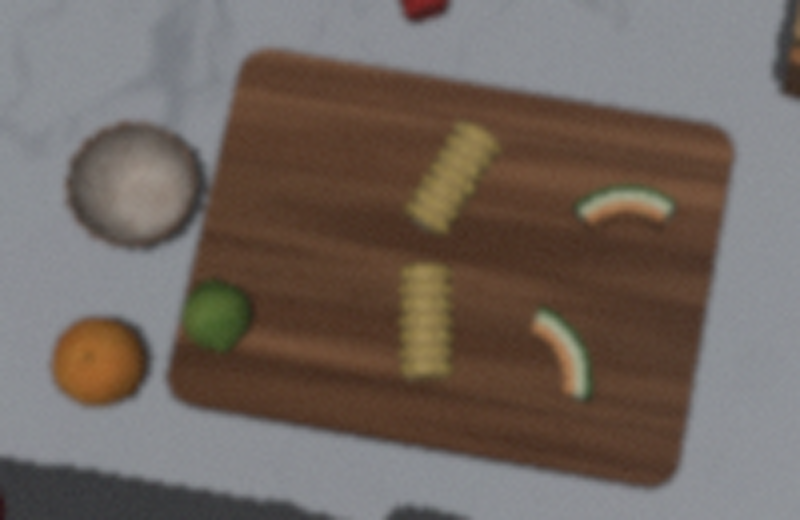

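View pics/right0.png

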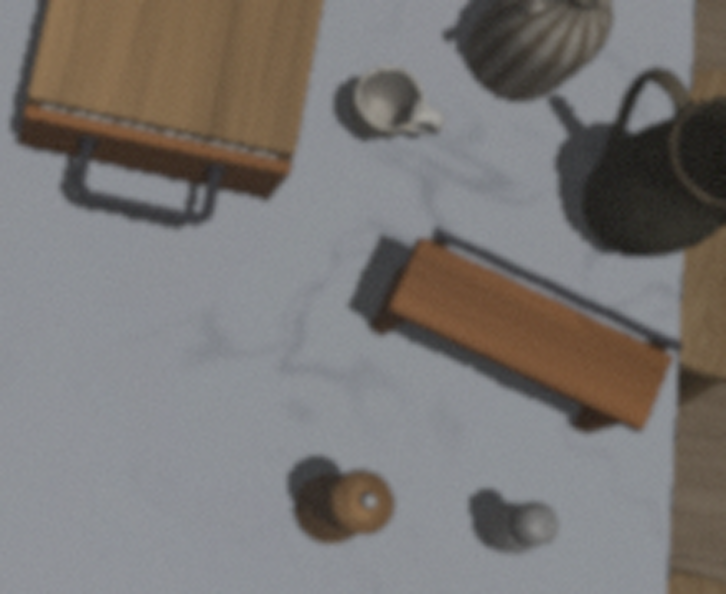

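```bash
cat > meas.py <<'E'
from h import *
np.set_printoptions(precision=4,suppress=True)
def comps(p,m,amin=15):
    n,l,st,c=cv2.connectedComponentsWithStats(m.astype(np.uint8),connectivity=8)
    return [(l==i) for i in range(1,n) if st[i,4]>=amin]
def scraps(d):
    p=cloud(d); hsv=cv2.cvtColor(d['img'],cv2.COLOR_RGB2HSV)
    reg=(p[...,0]>.38)&(p[...,0]<.70)&(p[...,1]>.12)&(p[...,1]<.40)&(p[...,2]>.028)&(p[...,2]<.075)
    for m in comps(p,reg,30):
        q=p[m]; top=q[q[:,2]>np.percentile(q[:,2],40)]
        c,(w,h),a=cv2.minAreaRect((q[:,:2]*1000).astype(np.float32))
        box=cv2.boxPoints((c,(w,h),a)); e=[box[1]-box[0],box[2]-box[1]]; e=max(e,key=np.linalg.norm)
        cen=hsv[m].mean(0)
        print('n',m.sum(),'rectc',np.array(c)/1000,'wh',np.round([w,h],1),'long dir deg',round(np.degrees(np.arctan2(e[1],e[0])),1),'mean',q.mean(0),'zmax',np.percentile(q[:,2],95),'hsv',cen, 'pca',np.degrees(np.arctan2(*np.linalg.svd(top[:,:2]-top[:,:2].mean(0),full_matrices=False)[2][0][::-1])))
if __name__=='__main__':
    d=pickle.load(open('top0.pkl','rb')); p=cloud(d)
    scraps(d)
    for n,z0,z1,x0,x1,y0,y1 in [('ledge',.084,.096,.45,.75,-.5,-.15),('unit',.084,.094,.6,1.1,-.15,.2),('handle',.052,.066,.55,.72,-.12,.12),('millup',.07,.13,.38,.48,-.25,-.13),('saltup',.05,.1,.38,.48,-.4,-.28)]:
        m=(p[...,0]>x0)&(p[...,0]<x1)&(p[...,1]>y0)&(p[...,1]<y1)&(p[...,2]>z0)&(p[...,2]<z1)
        for k in comps(p,m,15):
            q=p[k]; c,(w,h),a=cv2.minAreaRect((q[:,:2]*1000).astype(np.float32)); b=cv2.boxPoints((c,(w,h),a))
            e=[b[1]-b[0],b[2]-b[1]]; e=max(e,key=np.linalg.norm)
            print(n,k.sum(),'c',np.array(c)/1000,'wh',np.round([w,h],1),'longdir',np.degrees(np.arctan2(e[1],e[0])),'mean',q.mean(0)); print(np.round(b).tolist())
E
python3 meas.py
```

```text
n 339 rectc [0.6024 0.3224] wh [36.2 79.8] long dir deg -23.5 mean [0.6002 0.3201 0.0466] zmax 0.05314177541932501 hsv [ 20.5693 119.6755 127.7139] pca 158.26727897559573
n 188 rectc [0.6   0.199] wh [25.6 69.5] long dir deg -79.6 mean [0.5994 0.1982 0.0449] zmax 0.05053988335421557 hsv [ 24.117   84.7447 128.4734] pca -78.34156867300014
n 348 rectc [0.499  0.3215] wh [78.5 34.3] long dir deg 10.2 mean [0.4971 0.3199 0.047 ] zmax 0.05425992044738039 hsv [ 20.6552 120.9799 128.2787] pca -168.62098076607384
n 168 rectc [0.4901 0.2218] wh [67.9 26.3] long dir deg 36.9 mean [0.4904 0.2215 0.0462] zmax 0.05074116492880963 hsv [ 27.1786  80.0179 134.8333] pca -139.86494242670446
ledge 92 c [ 0.7056 -0.4074] wh [89.7 26.9] longdir 39.281975 mean [ 0.7029 -0.4041  0.0901]
[[662.0, -425.0], [679.0, -446.0], [749.0, -389.0], [732.0, -369.0]]
ledge 23 c [ 0.7334 -0.4829] wh [33.1  4.8] longdir 3.8150938 mean [ 0.7359 -0.4833  0.0891]
[[717.0, -482.0], [717.0, -486.0], [750.0, -484.0], [750.0, -479.0]]
ledge 2084 c [ 0.5866 -0.3269] wh [221.1  73.5] longdir 71.826225 mean [ 0.5846 -0.3262  0.089
[... 488 characters left out ...]
.0], [869.0, 137.0], [877.0, 143.0], [840.0, 192.0]]
unit 16 c [ 0.6963 -0.0963] wh [ 9.  15.6] longdir -82.99974 mean [ 0.6964 -0.0952  0.0852]
[[691.0, -89.0], [693.0, -105.0], [702.0, -103.0], [700.0, -88.0]]
handle 354 c [ 0.6725 -0.0087] wh [219.2  56. ] longdir 85.5527 mean [ 0.6742 -0.0088  0.0614]
[[636.0, -116.0], [692.0, -120.0], [709.0, 98.0], [653.0, 103.0]]
millup 319 c [ 0.4283 -0.2008] wh [49.  48.1] longdir 50.309814 mean [ 0.4278 -0.1983  0.1041]
[[394.0, -204.0], [431.0, -235.0], [462.0, -197.0], [425.0, -167.0]]
saltup 195 c [ 0.4337 -0.3433] wh [34.5 32.5] longdir 53.825005 mean [ 0.4334 -0.3392  0.0774]
[[410.0, -348.0], [437.0, -367.0], [457.0, -339.0], [431.0, -320.0]]
```

```bash
cat > go.py <<'E'
import sys
from h import *
np.set_printoptions(precision=4,suppress=True)
def rel(x,y,z,ang=None):
    s=env.state(); R=np.array(s['eef_rot']); t=np.array(s['tcp_pos'])
    d=R.T@(np.array([x,y,z])-t)*100
    phi=np.degrees(np.arctan2(R[1,0],R[0,0]))
    tw=0
    if ang is not None:
        tw=phi-ang; tw=(tw+90)%180-90
    print('->',(x,y,z,ang),'cm',np.round(d,2),'twist',round(tw,1),'or',round(tw-np.sign(tw)*180,1),'dist',np.round(np.linalg.norm(d),1),'phi',round(phi,1),'q7',np.round(s['q'][6],2),'w',np.round(s['width'],4),'t',np.round(s['time_s'],2),'F',np.round(s['wrist_force'],1))
if __name__=='__main__':
    for a in sys.argv[1:]:
        rel(*[float(v) for v in a.split(',')])
E
python3 go.py 0.650,-0.007,0.20,-4.4 0.650,-0.007,0.051,-4.4
python3 - <<'E'
from h import *
d=pickle.load(open('top0.pkl','rb'))
print('mill knob',ray(d,451.8,291.2,.12),'salt cap',ray(d,502.7,298.2,.085))
p=cloud(d)
u=np.array([np.cos(np.radians(-4.41)),np.sin(np.radians(-4.41))]);n=np.array([-u[1],u[0]]);o=np.array([.7125,-.0125])
loc=np.stack([(p[...,:2]-o)@u,(p[...,:2]-o)@n],-1)
dark=d['img'].max(2)<85
m=(abs(loc[...,1])<.06)&(loc[...,0]<-.03)&(loc[...,0]>-.1)&(p[...,2]>.045)&(p[...,2]<.07)
q=loc[m]; print(m.sum(), q.min(0),q.max(0), np.histogram(q[:,0],bins=10))
E
```

```text
-> (0.65, -0.007, 0.2, -4.4) cm [-45.11  61.9    3.75] twist 76.0 or -104.0 dist 76.7 phi 71.6 q7 -0.21 w 0.0917 t 0.1 F [-0.   0.3  0.8]
-> (0.65, -0.007, 0.051, -4.4) cm [-45.08  61.9   18.65] twist 76.0 or -104.0 dist 78.8 phi 71.6 q7 -0.21 w 0.0917 t 0.1 F [-0.   0.3  0.8]
mill knob [ 0.42886775 -0.20168017  0.12      ] salt cap [ 0.4346314  -0.34347203  0.085     ]
213 [-0.06812045 -0.05970255] [-0.03038259  0.05974094] (array([47, 60, 36, 13, 11,  7,  8,  9, 13,  9]), array([-0.06812045, -0.06434666, -0.06057288, -0.05679909, -0.0530253 ,
       -0.04925152, -0.04547773, -0.04170394, -0.03793016, -0.03415637,
       -0.03038259]))
```

Request:
jog_arm(
  steps="9 -4 6 0 7; 9 -8 11 1 14; 9 -11 15 1 21; 9 -14 19 1 28; 9 -17 23 2 35; 9 -20 27 2 42; 9 -23 31 2 49; 9 -26 35 2 56; 9 -29 39 3 63; 7 -32 43 3 70; 6 -35 47 3 76; 5 -38 51 3.5 76; 4 -41 55 3.7 76; 4 -43 59 3.7 76; 4 -45.1 61.9 3.7 76; 4 -45.1 61.9 3.7 76; 4 -45.1 61.9 3.7 76; 4 -45.1 61.9 3.7 76",
  newtons=30,
)

```text
time_s: 1.9
tcp_pos: [0.6493, -0.0053, 0.1999]
eef_rot: [[0.997, -0.076, -0.002], [-0.076, -0.997, 0.001], [-0.002, -0.001, -1.0]]
wrist_force: [-0.6, 0.4, 0.5]
width: 0.04
```

```bash
python3 go.py 0.650,-0.0077,0.051,-4.4; python3 - <<'E'
from h import *
d=snap('top');save(d,'top1');d=snap('wrist');save(d,'wr1');print(d['hand_eye'],d['camera_matrix'])
E
```

```text
-> (0.65, -0.0077, 0.051, -4.4) cm [ 0.11  0.24 14.89] twist 0.0 or -180.0 dist 14.9 phi -4.4 q7 -0.07 w 0.04 t 1.9 F [-0.6  0.4  0.5]
[[ 9.99998572e-01  7.84451734e-05 -1.68805099e-03 -4.15228603e-04]
 [-3.83777194e-04 -9.62278274e-01 -2.72066860e-01 -7.23923249e-02]
 [-1.64571712e-03  2.72067120e-01 -9.62276870e-01 -1.46136725e-01]
 [ 0.00000000e+00  0.00000000e+00  0.00000000e+00  1.00000000e+00]] [[371.64829954   0.         318.15898253]
 [  0.         371.64829954 237.48196517]
 [  0.           0.           1.        ]]
```

View pics/wr1.png

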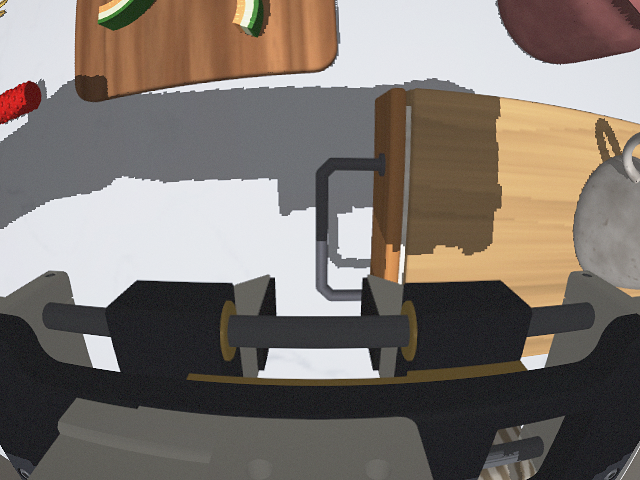

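View pics/top1.png

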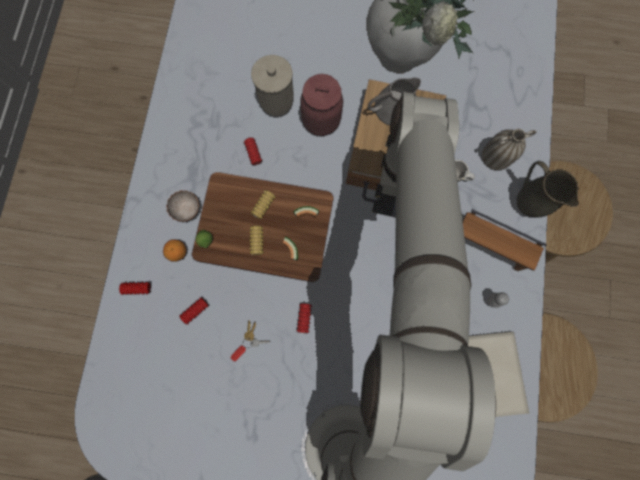

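The wrist view shows the handle bar at column ~322, centred between the fingers (275 to 362). Descending now.

Request:
jog_arm(
  steps="4 0.1 0.2 3 0; 4 0.1 0.2 6 0; 4 0.1 0.2 9 0; 4 0.1 0.2 11 0; 4 0.1 0.2 13 0; 4 0.1 0.2 14.2 0; 4 0.1 0.2 14.9 0; 4 0.1 0.2 14.9 0; 0.5 0.1 0.2 14.9 0; 0.5 0.1 0.2 14.9 0; 0.5 0.1 0.2 14.9 0; 0.5 0.1 0.2 14.9 0; 0.5 0.1 0.2 14.9 0",
  newtons=30,
)

```text
time_s: 3.3
tcp_pos: [0.6513, -0.0084, 0.0522]
eef_rot: [[0.997, -0.076, 0.001], [-0.076, -0.997, 0.0], [0.001, -0.0, -1.0]]
wrist_force: [-0.9, -0.7, 2.4]
width: 0.0087
```

Request:
jog_arm(
  steps="0.5 -1 0 0 0; 0.5 -2 0 0 0; 0.5 -3.5 0 0 0; 0.5 -5 0 0 0; 0.5 -6.5 0 0 0; 0.5 -8 0 0 0; 0.5 -9.5 0 0 0; 0.5 -11 0 0 0; 0.5 -12.5 0 0 0; 0.5 -14 0 0 0; 0.5 -15 0 0 0; 0.5 -15.8 0 0 0; 0.5 -16.3 0 0 0; 0.5 -16.6 0 0 0; 0.5 -16.8 0 0 0; 0.5 -16.8 0 0 0; 0.5 -16.8 0 0 0",
)

```text
time_s: 5.0
tcp_pos: [0.4857, 0.0042, 0.0522]
eef_rot: [[0.997, -0.077, 0.004], [-0.077, -0.997, -0.0], [0.004, -0.0, -1.0]]
wrist_force: [5.0, -2.4, 1.4]
width: 0.0091
```

```bash
python3 go.py 0.650,-0.0077,0.051,-4.4; python3 -c "
from h import *
d=snap('top');save(d,'top2')
p=cloud(d)
u=np.array([np.cos(np.radians(-4.41)),np.sin(np.radians(-4.41))]);n=np.array([-u[1],u[0]]);o=np.array([.7125,-.0125])
print((np.array(env.state()['tcp_pos'])[:2]-o)@u)
"
```

```text
-> (0.65, -0.0077, 0.051, -4.4) cm [16.48 -0.08  0.18] twist 0.0 or -180.0 dist 16.5 phi -4.4 q7 -0.09 w 0.0091 t 5.0 F [ 5.  -2.4  1.4]
-0.2274089303040008
```

Request:
jog_arm(
  steps="0.5 -0.3 0 0 0; 0.5 -0.6 0 0 0; 0.5 -0.6 0 0 0",
)

```text
time_s: 5.35
tcp_pos: [0.4856, 0.0042, 0.0523]
eef_rot: [[0.997, -0.077, 0.015], [-0.077, -0.997, -0.001], [0.015, -0.001, -1.0]]
wrist_force: [20.5, -3.3, -19.6]
width: 0.0084
```

The bar did not move and the force rose to 20 N, so the drawer is at its stop. I'll relax, release and lift.

Request:
jog_arm(
  steps="0.5 0 0 0 0; 4 0 0 0 0; 4 0 0 0 0; 4 0 0 0 0; 4 0 0 -2 0; 4 0 0 -5 0; 4 0 0 -9 0; 4 0 0 -13 0; 4 0 0 -17 0; 4 0 0 -20 0; 4 0 0 -20 0",
)

```text
time_s: 6.45
tcp_pos: [0.479, 0.0053, 0.2553]
eef_rot: [[0.997, -0.076, 0.006], [-0.076, -0.997, 0.001], [0.005, -0.001, -1.0]]
wrist_force: [0.5, -0.1, -0.3]
width: 0.04
```

```bash
cat > fr.py <<'E'
from h import *
u=np.array([np.cos(np.radians(-4.41)),np.sin(np.radians(-4.41))]);n=np.array([-u[1],u[0]])
# drawer floor origin at full open: handle minus (handle 48 + 12 behind)
hb=np.array([.4862,.0042])   # bar
F=hb+0.060*u   # inner floor front edge
def dw(x,y): return F+x*u+y*n
if __name__=='__main__':
    print('F',F)
    for x,y in [(.115,-.047),(.115,.047),(.052,-.047),(.052,.047)]: print((x,y),dw(x,y))
E
python3 fr.py; python3 go.py 0.6012,0.3212,0.15,67 ; python3 - <<'E'
from meas import *
d=snap('top');save(d,'top3');scraps(d)
d=snap('wrist');save(d,'wr3')
E
```

```text
F [ 5.46022361e-01 -4.13582729e-04]
(0.115, -0.047) [ 0.65706791 -0.05611713]
(0.115, 0.047) [0.66429586 0.03760457]
(0.052, -0.047) [ 0.59425443 -0.05127287]
(0.052, 0.047) [0.60148238 0.04244883]
-> (0.6012, 0.3212, 0.15, 67.0) cm [  9.73 -32.41  10.63] twist -71.4 or 108.6 dist 35.5 phi -4.4 q7 -0.13 w 0.04 t 6.45 F [ 0.5 -0.1 -0.3]
n 336 rectc [0.602 0.322] wh [34.8 79.3] long dir deg -22.1 mean [0.6002 0.32   0.0467] zmax 0.05289343816962122 hsv [ 20.5744 119.8244 128.2619] pca 157.98466283257775
n 190 rectc [0.6002 0.199 ] wh [26.5 69.5] long dir deg -80.2 mean [0.5994 0.1981 0.0452] zmax 0.05051630423193098 hsv [ 24.0947  86.0526 128.9579] pca -78.32438179489125
n 351 rectc [0.4985 0.3213] wh [77.8 34.9] long dir deg 10.6 mean [0.497  0.3198 0.0468] zmax 0.05360131501654031 hsv [ 20.6638 120.661  129.0427] pca -170.01053402119265
n 169 rectc [0.4899 0.2217] wh [68.2 26. ] long dir deg 36.8 mean [0.4905 0.2216 0.0466] zmax 0.05139327575244614 hsv [ 27.3373  80.4379 135.2663] pca -144.76035061724016
```

View pics/top3.png

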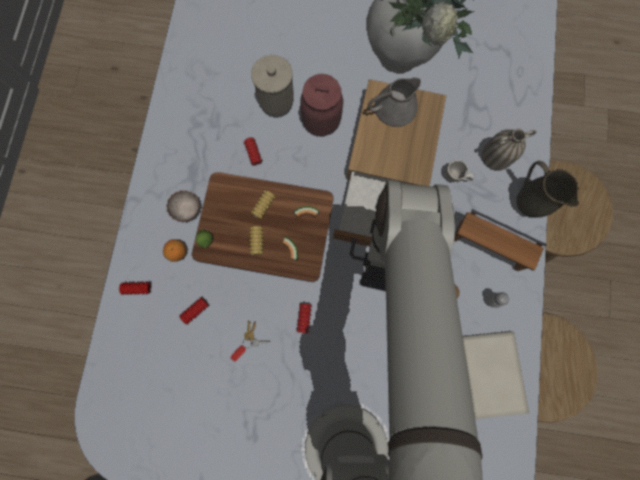

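View pics/wr3.png

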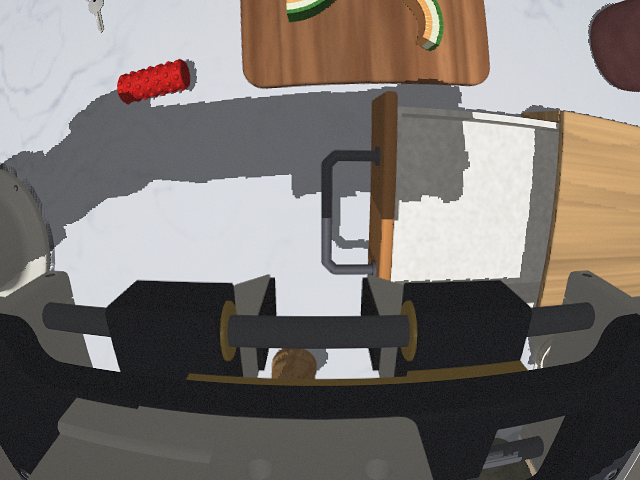

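The drawer is open with its white inside visible, and all four scraps sit where first measured. Next is cob A.

Request:
jog_arm(
  steps="4 1.2 -4 0 -8; 5 2.4 -8 0 -16; 6 3.6 -12 0 -24; 6 4.8 -16 1 -32; 6 6 -20 3 -40; 6 7.2 -24 5 -48; 6 8.4 -28 7 -56; 6 9.2 -31 9 -64; 6 9.7 -32.4 10.6 -71.4; 6 9.7 -32.4 10.6 -71.4; 6 9.7 -32.4 10.6 -71.4; 6 9.7 -32.4 10.6 -71.4",
  newtons=20,
)

```text
time_s: 7.75
tcp_pos: [0.5989, 0.3188, 0.1456]
eef_rot: [[0.394, 0.919, -0.001], [0.919, -0.394, -0.001], [-0.001, -0.0, -1.0]]
wrist_force: [-0.3, 0.2, 0.7]
width: 0.0599
```

```bash
python3 go.py 0.6015,0.3215,0.032,67.5; python3 - <<'E'
from h import *
d=snap('wrist');save(d,'wr4')
E
```

```text
-> (0.6015, 0.3215, 0.032, 67.5) cm [ 0.37  0.13 11.36] twist -0.7 or 179.3 dist 11.4 phi 66.8 q7 0.52 w 0.0599 t 7.75 F [-0.3  0.2  0.7]
```

View pics/wr4.png

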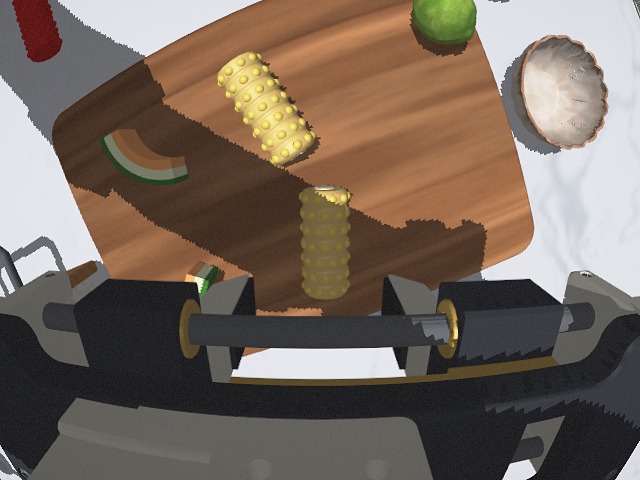

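Request:
jog_arm(
  steps="6 0.3 0.1 3 -0.7; 6 0.3 0.1 6 -0.7; 6 0.3 0.1 8.5 -0.7; 6 0.3 0.1 10.3 -0.7; 6 0.3 0.1 11.3 -0.7; 6 0.3 0.1 11.3 -0.7; 2 0.3 0.1 11.3 -0.7; 2 0.3 0.1 11.3 -0.7; 2 0.3 0.1 11.3 -0.7; 2 0.3 0.1 11.3 -0.7; 2 0.3 0.1 9 -0.7; 2 0.3 0.1 5 -0.7; 2 0.3 0.1 0 -0.7; 2 0.3 0.1 -3 -0.7; 2 0.3 0.1 -3 -0.7",
  newtons=20,
)

```text
time_s: 9.3
tcp_pos: [0.6044, 0.3251, 0.1825]
eef_rot: [[0.379, 0.925, 0.01], [0.925, -0.379, 0.005], [0.009, 0.007, -1.0]]
wrist_force: [-0.7, 0.9, -1.2]
width: 0.0341
```

```bash
python3 go.py 0.657,-0.056,0.13,-4.4 0.664,0.0376,0.13,-4.4
```

```text
-> (0.657, -0.056, 0.13, -4.4) cm [-33.31  19.29   5.1 ] twist 72.1 or -107.9 dist 38.8 phi 67.7 q7 0.54 w 0.0341 t 9.3 F [-0.7  0.9 -1.2]
-> (0.664, 0.0376, 0.13, -4.4) cm [-24.38  16.38   5.16] twist 72.1 or -107.9 dist 29.8 phi 67.7 q7 0.54 w 0.0341 t 9.3 F [-0.7  0.9 -1.2]
```

Request:
jog_arm(
  steps="2 -3.3 2 0 7; 2 -6.6 4 0 14; 2 -10 6 0 21; 2 -13.3 8 0 28; 2 -16.6 10 0 35; 2 -20 12 0 42; 2 -23.3 14 0 49; 2 -26.6 16 1 56; 2 -30 17.6 2 64; 2 -32 18.8 4 72; 2 -33.3 19.3 5 72; 2 -33.3 19.3 5 72; 2 -33.3 19.3 5 72",
)

```text
time_s: 10.6
tcp_pos: [0.6531, -0.0565, 0.1253]
eef_rot: [[0.997, -0.071, -0.001], [-0.071, -0.997, 0.001], [-0.001, -0.001, -1.0]]
wrist_force: [-1.1, 1.0, -0.6]
width: 0.0338
```

```bash
python3 go.py 0.657,-0.056,0.045,-4.4; python3 - <<'E'
from h import *
d=snap('wrist');save(d,'wr5')
E
```

```text
-> (0.657, -0.056, 0.045, -4.4) cm [ 0.4  -0.07  8.03] twist 0.3 or -179.7 dist 8.0 phi -4.1 q7 0.03 w 0.0338 t 10.6 F [-1.1  1.  -0.6]
```

View pics/wr5.png

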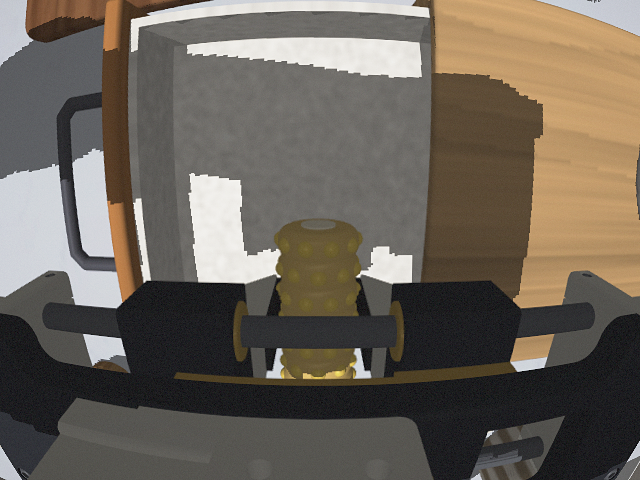

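The cob is held, and the drawer inside spans columns 135 to 430 around the fingers at 318. Lowering and releasing.

Request:
jog_arm(
  steps="2 0.2 0 2.5 0; 2 0.2 0 5 0; 2 0.2 0 7 0; 2 0.2 0 8 0; 2 0.2 0 8 0; 4.8 0.2 0 8 0; 4.8 0.2 0 8 0; 4.8 0.2 0 8 0; 4.8 0.2 0 7 0; 4.8 0.2 0 4 0; 4.8 0.2 0 0 0; 4.8 0.2 0 -4 0; 4.8 0.2 0 -5 0",
)

```text
time_s: 11.95
tcp_pos: [0.6589, -0.059, 0.1827]
eef_rot: [[0.997, -0.075, 0.01], [-0.075, -0.997, -0.0], [0.01, -0.0, -1.0]]
wrist_force: [0.6, 0.3, 0.6]
width: 0.0478
```

```bash
python3 - <<'E'
from meas import *
d=snap('wrist');save(d,'wr6')
d=snap('top');scraps(d)
E
python3 go.py 0.4985,0.3213,0.15,100.6  0.6037,0.1984,0.15,10
```

```text
n 189 rectc [0.6    0.1991] wh [25.7 69.7] long dir deg -80.6 mean [0.5992 0.1983 0.0449] zmax 0.05041535480543961 hsv [ 23.8201  85.7831 134.1905] pca -78.51478478875566
n 350 rectc [0.4981 0.3218] wh [76.8 34.8] long dir deg 10.3 mean [0.497  0.3198 0.047 ] zmax 0.053615900852814535 hsv [ 20.6486 119.76   134.2771] pca -169.6687415275413
n 173 rectc [0.49   0.2217] wh [68.3 26.1] long dir deg 36.7 mean [0.4903 0.2216 0.0465] zmax 0.05178384623408379 hsv [ 26.9133  80.6416 140.4509] pca -143.10849371082153
-> (0.4985, 0.3213, 0.15, 100.6) cm [-18.71 -36.72   2.84] twist 75.1 or -104.9 dist 41.3 phi -4.3 q7 0.03 w 0.0476 t 12.05 F [-0.3  0.8 -0.6]
-> (0.6037, 0.1984, 0.15, 10.0) cm [ -7.3  -25.25   2.91] twist -14.3 or 165.7 dist 26.4 phi -4.3 q7 0.03 w 0.0476 t 12.05 F [-0.3  0.8 -0.6]
```

View pics/wr6.png

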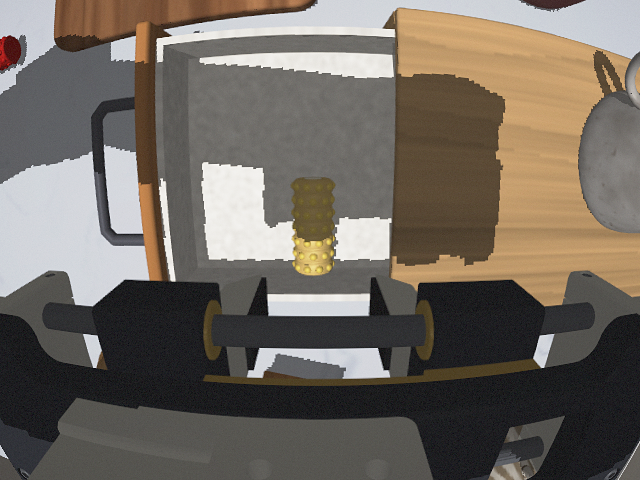

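Cob A lies in the drawer at about (313,225). Next, rind A.

Request:
jog_arm(
  steps="5 -1 -4 0 -3; 5 -2 -8 0 -6; 5 -3.2 -12 0 -9; 5 -4.4 -16 1 -12; 5 -5.6 -20 2 -14.3; 5 -6.7 -23.5 2.5 -14.3; 5 -7.3 -25.2 2.9 -14.3; 5 -7.3 -25.2 2.9 -14.3; 5 -7.3 -25.2 2.9 -14.3",
)

```text
time_s: 12.95
tcp_pos: [0.6015, 0.1963, 0.146]
eef_rot: [[0.985, 0.173, -0.001], [0.173, -0.985, -0.002], [-0.001, 0.002, -1.0]]
wrist_force: [0.4, 0.1, 0.5]
width: 0.0498
```

```bash
python3 go.py 0.6037,0.1984,0.032,10; python3 - <<'E'
from h import *
d=snap('wrist');save(d,'wr7')
E
```

```text
-> (0.6037, 0.1984, 0.032, 10.0) cm [ 0.27 -0.19 11.4 ] twist -0.0 or 180.0 dist 11.4 phi 10.0 q7 -0.18 w 0.0498 t 12.95 F [0.4 0.1 0.5]
```

View pics/wr7.png

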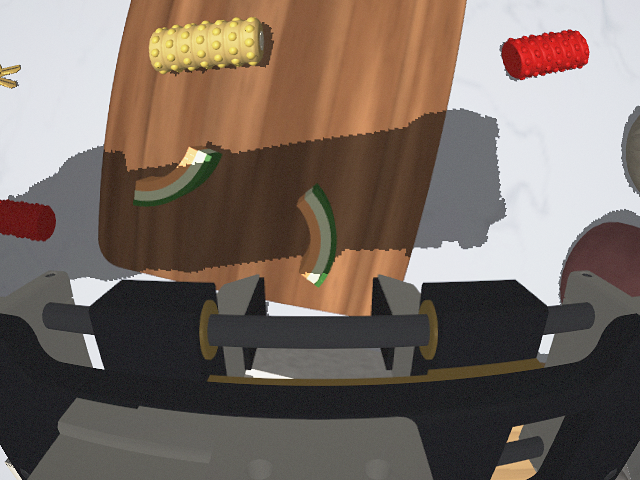

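Request:
jog_arm(
  steps="5 0.2 -0.2 3 0; 5 0.2 -0.2 6 0; 5 0.2 -0.2 8.5 0; 5 0.2 -0.2 10.3 0; 5 0.2 -0.2 11.3 0; 5 0.2 -0.2 11.3 0; 1 0.2 -0.2 11.3 0; 1 0.2 -0.2 11.3 0; 1 0.2 -0.2 11.3 0; 1 0.2 -0.2 11.3 0; 1 0.2 -0.2 9 0; 1 0.2 -0.2 5 0; 1 0.2 -0.2 0 0; 1 0.2 -0.2 -3 0; 1 0.2 -0.2 -3 0",
  newtons=20,
)

```text
time_s: 14.5
tcp_pos: [0.6067, 0.202, 0.1832]
eef_rot: [[0.985, 0.174, 0.01], [0.174, -0.985, 0.004], [0.011, -0.002, -1.0]]
wrist_force: [0.9, 0.0, -0.3]
width: 0.0185
```

```bash
python3 go.py 0.664,0.0376,0.13,-4.4
```

```text
-> (0.664, 0.0376, 0.13, -4.4) cm [ 2.72 17.19  5.31] twist 14.4 or -165.6 dist 18.2 phi 10.0 q7 -0.19 w 0.0185 t 14.5 F [ 0.9  0.  -0.3]
```

Request:
jog_arm(
  steps="1 0.5 3 0 3; 1 1 6.5 0 6; 1 1.5 10 0 9; 1 2 13.5 1 12; 1 2.5 16 3 14.4; 1 2.7 16.9 5.3 14.4; 1 2.7 16.9 5.3 14.4; 1 2.7 16.9 9 14.4; 1 2.7 16.9 12 14.4; 1 2.7 16.9 13.6 14.4; 1 2.7 16.9 13.6 14.4; 4.2 2.7 16.9 13.6 14.4; 4.2 2.7 16.9 13.6 14.4; 4.2 2.7 16.9 13.6 14.4; 4.2 2.7 16.9 12 14.4; 4.2 2.7 16.9 9 14.4; 4.2 2.7 16.9 5 14.4; 4.2 2.7 16.9 1 14.4; 4.2 2.7 16.9 0 14.4",
)

```text
time_s: 16.4
tcp_pos: [0.6628, 0.0389, 0.1845]
eef_rot: [[0.997, -0.077, 0.011], [-0.077, -0.997, 0.001], [0.011, -0.002, -1.0]]
wrist_force: [2.2, 0.3, 1.4]
width: 0.0423
```

```bash
python3 - <<'E'
from meas import *
d=snap('wrist');save(d,'wr8')
d=snap('top');save(d,'top8');scraps(d)
E
python3 go.py 0.4983,0.3215,0.15,100.6  0.4924,0.2188,0.15,-53
```

```text
n 351 rectc [0.4987 0.3215] wh [78.8 34.2] long dir deg 10.2 mean [0.497  0.3198 0.0468] zmax 0.05389753099754313 hsv [ 20.6667 120.4302 130.2222] pca -169.49726293181016
n 167 rectc [0.49   0.2218] wh [69. 26.] long dir deg 37.0 mean [0.4906 0.2217 0.0467] zmax 0.051212909457693655 hsv [ 26.9162  80.7305 137.3054] pca -142.09531553055265
-> (0.4983, 0.3215, 0.15, 100.6) cm [-18.43 -26.93   3.03] twist 75.0 or -105.0 dist 32.8 phi -4.4 q7 -0.13 w 0.0421 t 16.5 F [-0.7 -1.  -0.4]
-> (0.4924, 0.2188, 0.15, -53.0) cm [-18.23 -16.64   3.02] twist 48.6 or -131.4 dist 24.9 phi -4.4 q7 -0.13 w 0.0421 t 16.5 F [-0.7 -1.  -0.4]
```

View pics/wr8.png

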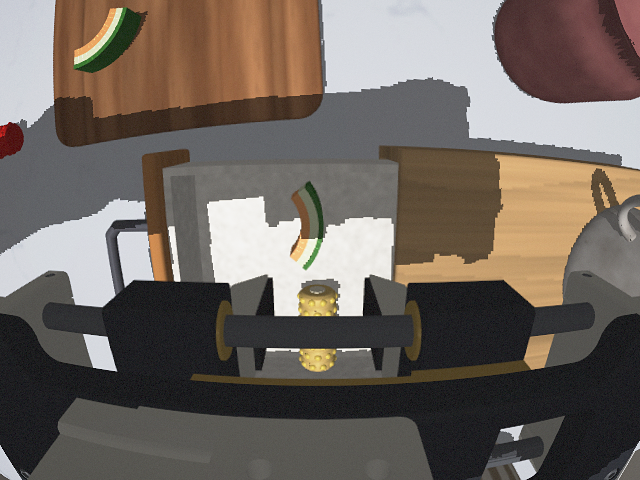

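Rind A is in the drawer at about (308,225). Next, rind B.

Request:
jog_arm(
  steps="4.5 -1.5 -2 0 6; 5 -4 -5 0 13; 5 -7 -8 0 20; 5 -10 -10.5 0 27; 5 -13 -13 1 34; 5 -16 -15 2 41; 5 -17.7 -16.2 3 48; 5 -18.2 -16.6 3 48.6; 5 -18.2 -16.6 3 48.6; 5 -18.2 -16.6 3 48.6",
)

```text
time_s: 17.5
tcp_pos: [0.4915, 0.2171, 0.147]
eef_rot: [[0.603, -0.798, 0.001], [-0.798, -0.603, -0.0], [0.001, -0.001, -1.0]]
wrist_force: [0.5, -0.7, -0.4]
width: 0.05
```

```bash
python3 go.py 0.4924,0.2188,0.032,-53; python3 - <<'E'
from h import *
d=snap('wrist');save(d,'wr9')
E
```

```text
-> (0.4924, 0.2188, 0.032, -53.0) cm [-0.09 -0.16 11.5 ] twist 0.1 or -179.9 dist 11.5 phi -52.9 q7 -1.29 w 0.05 t 17.5 F [ 0.5 -0.7 -0.4]
```

View pics/wr9.png

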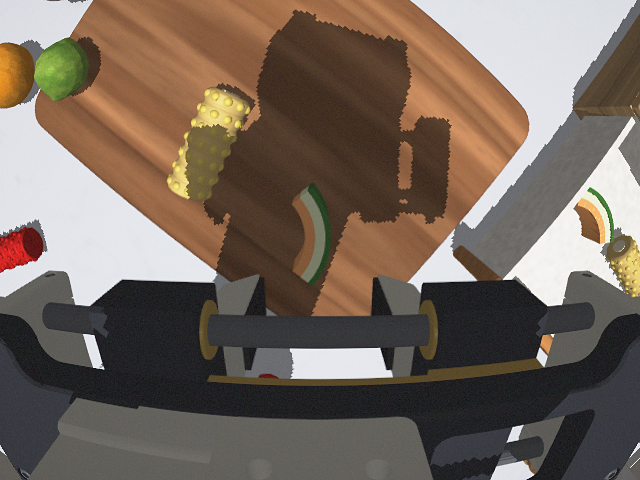

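Request:
jog_arm(
  steps="5 0 -0.2 3 0; 5 0 -0.2 6 0; 5 0 -0.2 8.5 0; 5 0 -0.2 10.3 0; 5 0 -0.2 11.4 0; 5 0 -0.2 11.4 0; 1 0 -0.2 11.4 0; 1 0 -0.2 11.4 0; 1 0 -0.2 11.4 0; 1 0 -0.2 11.4 0; 1 0 -0.2 9 0; 1 0 -0.2 5 0; 1 0 -0.2 0 0; 1 0 -0.2 -3 0; 1 0 -0.2 -3 0",
  newtons=20,
)

```text
time_s: 19.05
tcp_pos: [0.4951, 0.221, 0.1821]
eef_rot: [[0.602, -0.798, 0.009], [-0.798, -0.602, 0.005], [0.001, -0.01, -1.0]]
wrist_force: [1.2, -0.1, -0.1]
width: 0.0184
```

```bash
python3 go.py 0.5945,-0.051,0.13,-4.4
```

```text
-> (0.5945, -0.051, 0.13, -4.4) cm [27.7   8.49  5.16] twist -48.6 or 131.4 dist 29.4 phi -53.0 q7 -1.3 w 0.0184 t 19.05 F [ 1.2 -0.1 -0.1]
```

Request:
jog_arm(
  steps="1 3 1 0 -6; 1 7 2 0 -13; 1 11 3.3 0 -20; 1 15 4.6 0 -27; 1 19 5.8 0 -34; 1 23 7 1 -41; 1 26 8 3 -48.6; 1 27.6 8.5 5 -48.6; 1 27.6 8.5 5.2 -48.6; 1 27.6 8.5 5.2 -48.6",
)

```text
time_s: 20.05
tcp_pos: [0.5889, -0.0517, 0.1234]
eef_rot: [[0.997, -0.077, -0.003], [-0.077, -0.997, 0.001], [-0.003, -0.0, -1.0]]
wrist_force: [0.3, 0.3, -0.6]
width: 0.0183
```

```bash
python3 go.py 0.5943,-0.0513,0.045,-4.4
```

```text
-> (0.5943, -0.0513, 0.045, -4.4) cm [ 0.56 -0.08  7.84] twist -0.0 or 180.0 dist 7.9 phi -4.4 q7 0.05 w 0.0183 t 20.05 F [ 0.3  0.3 -0.6]
```

Request:
jog_arm(
  steps="1 0.3 -0.1 2.5 0; 1 0.3 -0.1 5 0; 1 0.3 -0.1 7 0; 1 0.3 -0.1 7.8 0; 1 0.3 -0.1 7.8 0; 3.6 0.3 -0.1 7.8 0; 3.6 0.3 -0.1 7.8 0; 3.6 0.3 -0.1 7.8 0; 3.6 0.3 -0.1 6 0; 3.6 0.3 -0.1 3 0; 3.6 0.3 -0.1 0 0; 3.6 0.3 -0.1 -4 0; 3.6 0.3 -0.1 -6 0; 3.6 0.3 -0.1 -6 0",
)

```text
time_s: 21.45
tcp_pos: [0.5962, -0.0517, 0.1895]
eef_rot: [[0.997, -0.077, 0.009], [-0.077, -0.997, -0.0], [0.009, -0.001, -1.0]]
wrist_force: [0.6, -0.0, 0.5]
width: 0.036
```

```bash
python3 - <<'E'
from meas import *
d=snap('wrist');save(d,'wr10')
d=snap('top');save(d,'top10');scraps(d)
E
python3 go.py 0.4985,0.3215,0.15,100.5
```

```text
n 351 rectc [0.498  0.3215] wh [76.6 34.4] long dir deg 10.2 mean [0.497  0.3199 0.0465] zmax 0.05373493749301028 hsv [ 20.5812 120.1909 133.6895] pca -169.91909836545236
-> (0.4985, 0.3215, 0.15, 100.5) cm [-12.33 -36.45   3.54] twist 75.1 or -104.9 dist 38.6 phi -4.4 q7 0.04 w 0.0361 t 21.55 F [-0.2  0.2 -0.3]
```

View pics/wr10.png

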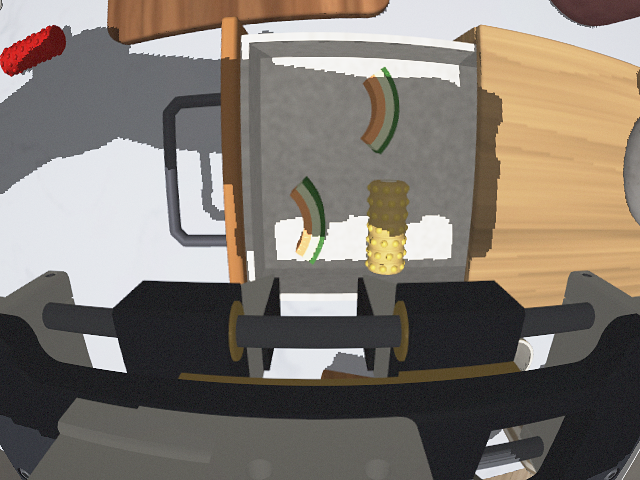

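Three scraps are in the drawer; rind B is at about (310,220). Now cob B.

Request:
jog_arm(
  steps="4 -1 -3 0 -8; 5 -2 -6 0 -16; 6 -3.2 -9 0 -24; 6 -4.2 -12 0 -32; 6 -5.2 -15 0 -40; 6 -6.2 -18 0 -48; 6 -7.2 -21 0 -56; 6 -8.2 -24 0 -64; 6 -9.2 -27 1 -72; 6 -10.2 -30 2 -80; 6 -11.2 -33 3 -88; 6 -12 -35.5 3.5 -96; 6 -12.3 -36.4 3.5 -104; 6 -12.3 -36.4 3.5 -104.9; 6 -12.3 -36.4 3.5 -104.9; 6 -12.3 -36.4 3.5 -104.9",
)

```text
time_s: 23.15
tcp_pos: [0.4987, 0.3192, 0.1491]
eef_rot: [[-0.178, 0.984, -0.001], [0.984, 0.178, -0.001], [-0.001, -0.001, -1.0]]
wrist_force: [1.3, 0.1, 0.1]
width: 0.0599
```

```bash
python3 go.py 0.4985,0.3215,0.032,100.4; python3 - <<'E'
from h import *
d=snap('wrist');save(d,'wr11')
E
```

```text
-> (0.4985, 0.3215, 0.032, 100.4) cm [ 0.24  0.03 11.71] twist -0.1 or 179.9 dist 11.7 phi 100.3 q7 0.98 w 0.0599 t 23.15 F [1.3 0.1 0.1]
```

View pics/wr11.png

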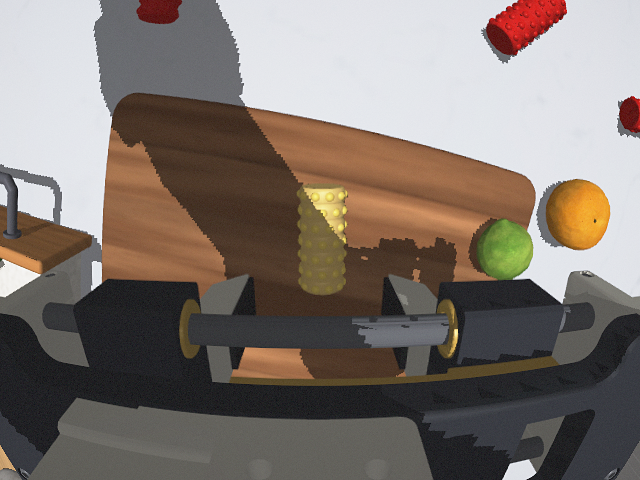

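Request:
jog_arm(
  steps="6 0.2 0 3 0; 6 0.2 0 6 0; 6 0.2 0 8.5 0; 6 0.2 0 10.5 0; 6 0.2 0 11.6 0; 6 0.2 0 11.6 0; 2 0.2 0 11.6 0; 2 0.2 0 11.6 0; 2 0.2 0 11.6 0; 2 0.2 0 11.6 0; 2 0.2 0 9 0; 2 0.2 0 5 0; 2 0.2 0 0 0; 2 0.2 0 -3 0; 2 0.2 0 -3 0",
  newtons=20,
)

```text
time_s: 24.7
tcp_pos: [0.5009, 0.3252, 0.1856]
eef_rot: [[-0.183, 0.983, 0.009], [0.983, 0.183, 0.005], [0.004, 0.01, -1.0]]
wrist_force: [0.9, 1.0, -0.9]
width: 0.0339
```

```bash
python3 go.py 0.6015,0.0425,0.13,-4.4
```

```text
-> (0.6015, 0.0425, 0.13, -4.4) cm [-29.65   4.68   5.5 ] twist -75.1 or 104.9 dist 30.5 phi 100.5 q7 0.99 w 0.0339 t 24.7 F [ 0.9  1.  -0.9]
```

Request:
jog_arm(
  steps="2 -2 0.4 0 8; 2 -4 0.7 0 16; 2 -6.5 1.1 0 24; 2 -9 1.5 0 32; 2 -11.5 1.9 0 40; 2 -14 2.3 0 48; 2 -16.5 2.7 0 56; 2 -19 3.1 0 64; 2 -21.5 3.5 0 72; 2 -24 3.9 0 80; 2 -26.5 4.2 1 88; 2 -28.5 4.4 3 96; 2 -29.6 4.4 5 104; 2 -29.6 4.4 5.5 104.9; 2 -29.6 4.4 5.5 104.9; 2 -29.6 4.4 5.5 104.9",
)

```text
time_s: 26.3
tcp_pos: [0.5953, 0.0415, 0.125]
eef_rot: [[0.997, -0.072, 0.0], [-0.072, -0.997, 0.001], [0.0, -0.001, -1.0]]
wrist_force: [0.4, 0.4, -0.3]
width: 0.0334
```

```bash
python3 go.py 0.598,0.043,0.045,-4.4; python3 - <<'E'
from h import *
d=snap('wrist');save(d,'wr12')
E
```

```text
-> (0.598, 0.043, 0.045, -4.4) cm [ 0.25 -0.16  8.  ] twist 0.3 or -179.7 dist 8.0 phi -4.1 q7 -0.12 w 0.0334 t 26.3 F [ 0.4  0.4 -0.3]
```

View pics/wr12.png

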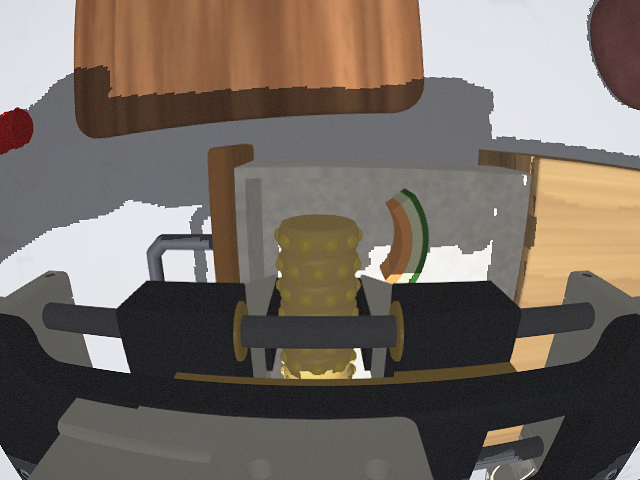

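Request:
jog_arm(
  steps="2 0.1 -0.2 2.5 0.3; 2 0.1 -0.2 5 0.3; 2 0.1 -0.2 7 0.3; 2 0.1 -0.2 8 0.3; 2 0.1 -0.2 8 0.3; 4.4 0.1 -0.2 8 0.3; 4.4 0.1 -0.2 8 0.3; 4.4 0.1 -0.2 8 0.3; 4.4 0.1 -0.2 6 0.3; 4.4 0.1 -0.2 3 0.3; 4.4 0.1 -0.2 -1 0.3; 4.4 0.1 -0.2 -5 0.3; 4.4 0 2 -8 0; 4.4 0 4 -9 0; 4.4 0 4 -9 0",
)

```text
time_s: 27.85
tcp_pos: [0.5938, -0.004, 0.2183]
eef_rot: [[0.997, -0.081, 0.006], [-0.081, -0.997, -0.002], [0.006, 0.001, -1.0]]
wrist_force: [0.4, -0.4, -0.0]
width: 0.0445
```

```bash
python3 - <<'E'
from meas import *
d=snap('wrist');save(d,'wr13')
d=snap('top');save(d,'top13');scraps(d)
E
python3 go.py 0.4862,0.0045,0.10,-4.4 0.4862,0.0045,0.051,-4.4
```

```text
-> (0.4862, 0.0045, 0.1, -4.4) cm [-10.62   0.38  11.52] twist -0.0 or 180.0 dist 15.7 phi -4.4 q7 -0.06 w 0.0438 t 27.95 F [-0.4  0.3 -0.9]
-> (0.4862, 0.0045, 0.051, -4.4) cm [-10.63   0.38  16.42] twist -0.0 or 180.0 dist 19.6 phi -4.4 q7 -0.06 w 0.0438 t 27.95 F [-0.4  0.3 -0.9]
```

View pics/wr13.png

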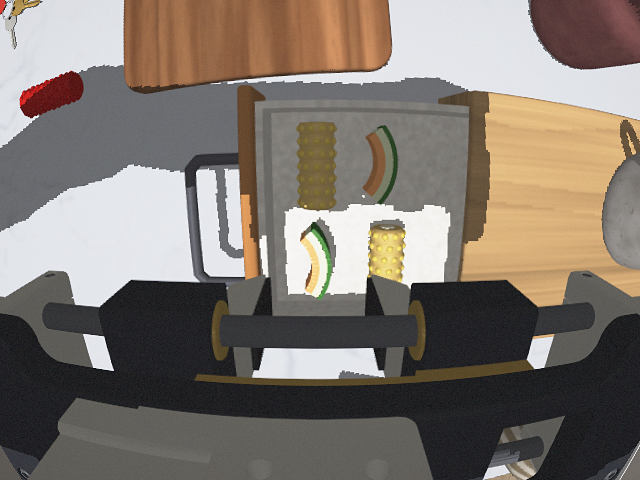

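View pics/top13.png

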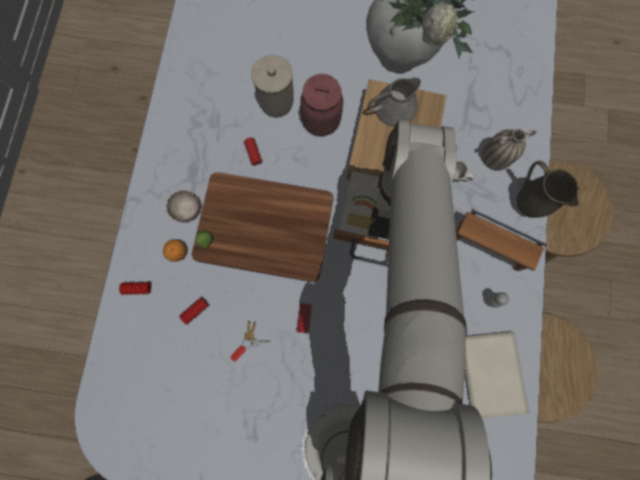

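All four scraps lie in the drawer and the board is empty. I'll grip the handle and push it shut.

Request:
jog_arm(
  steps="4 -2 0 0 0; 4 -5 0.2 0 0; 4 -8 0.3 0 0; 4 -10.2 0.4 1 0; 4 -10.6 0.4 4 0; 4 -10.6 0.4 8 0; 4 -10.6 0.4 11 0; 4 -10.6 0.4 11.4 0; 4 -10.6 0.4 11.4 0",
)

```text
time_s: 28.85
tcp_pos: [0.4851, 0.005, 0.0997]
eef_rot: [[0.997, -0.075, -0.003], [-0.075, -0.997, 0.0], [-0.003, 0.0, -1.0]]
wrist_force: [-0.0, -0.3, 1.3]
width: 0.04
```

```bash
python3 go.py 0.4862,0.0045,0.051,-4.4
```

```text
-> (0.4862, 0.0045, 0.051, -4.4) cm [0.13 0.05 4.87] twist 0.1 or -179.9 dist 4.9 phi -4.3 q7 -0.07 w 0.04 t 28.85 F [-0.  -0.3  1.3]
```

Request:
jog_arm(
  steps="4 0.1 0 2 0; 4 0.1 0 3.8 0; 4 0.1 0 4.8 0; 4 0.1 0 4.8 0; 0.5 0.1 0 4.8 0; 0.5 0.1 0 4.8 0; 0.5 0.1 0 4.8 0; 0.5 0.1 0 4.8 0; 0.5 1 0 4.8 0; 0.5 2.5 0 4.8 0; 0.5 4 0 4.8 0; 0.5 6 0 4.8 0; 0.5 8 0 4.8 0; 0.5 10 0 4.8 0; 0.5 12 0 4.8 0; 0.5 13.5 0 4.8 0; 0.5 14.5 0 4.8 0; 0.5 15.5 0 4.8 0; 0.5 16 0 4.8 0; 0.5 16 0 4.8 0",
  newtons=30,
)

```text
time_s: 30.85
tcp_pos: [0.6471, -0.0081, 0.0529]
eef_rot: [[0.997, -0.076, 0.002], [-0.076, -0.997, -0.0], [0.002, -0.0, -1.0]]
wrist_force: [1.9, 0.4, 0.7]
width: 0.0087
```

```bash
python3 -c "
from fr import *
s=env.state();t=np.array(s['tcp_pos'])[:2];print((t-hb)@u,(t-hb)@n,s['wrist_force'],s['width'])
d=snap('wrist');save(d,'wr14')"
```

```text
0.16131824494159058 0.0001503972828284216 [1.9489787  0.40217777 0.68912891] 0.008657069798118776
```

Moved 161 of 170 mm. Pushing on to the closed stop.

Request:
jog_arm(
  steps="0.5 0.4 0 0 0; 0.5 0.8 0 0 0; 0.5 1 0 0 0; 0.5 1 0 0 0; 0.5 1 0 0 0",
)

```text
time_s: 31.4
tcp_pos: [0.6552, -0.0086, 0.0529]
eef_rot: [[0.997, -0.076, -0.001], [-0.076, -0.997, 0.0], [-0.001, -0.0, -1.0]]
wrist_force: [-2.4, 1.5, 6.7]
width: 0.0089
```

```bash
python3 -c "
from fr import *
s=env.state();t=np.array(s['tcp_pos'])[:2];print((t-hb)@u,(t-hb)@n,s['wrist_force'],s['width'])
d=snap('wrist');save(d,'wr15')"
```

```text
0.16951782406392168 0.0001934511457517716 [-2.3557553   1.45297754  6.72554994] 0.008925988653422035
```

View pics/wr15.png

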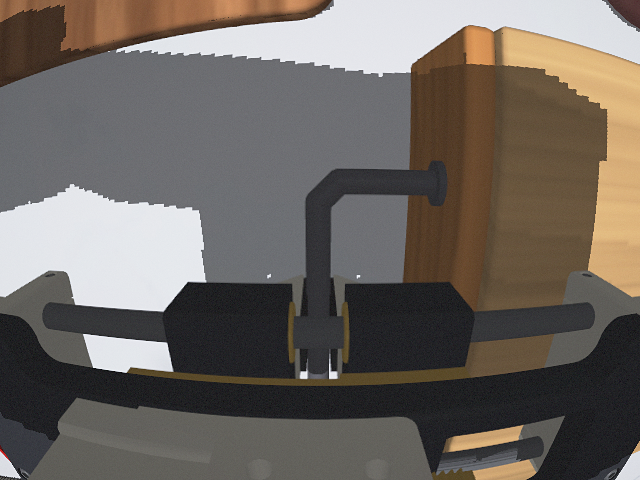

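Request:
jog_arm(
  steps="0.5 0.3 0 0 0; 0.5 0.5 0 0 0; 0.5 0.5 0 0 0; 0.5 0.5 0 0 0",
)

```text
time_s: 31.85
tcp_pos: [0.6553, -0.0087, 0.0528]
eef_rot: [[0.997, -0.076, -0.011], [-0.076, -0.997, 0.001], [-0.011, -0.0, -1.0]]
wrist_force: [-16.8, 2.0, 19.1]
width: 0.0088
```

Request:
jog_arm(
  steps="0.5 -0.3 0 0 0; 3 -0.3 0 0 0; 3 -0.3 0 0 0; 3 -0.3 0 0 0; 3 -0.3 0 -2 0; 3 -0.3 0 -5 0; 3 -0.3 0 -9 0; 3 -0.3 0 -14 0; 3 -0.3 0 -18 0; 3 -4 0 -20 0; 3 -7 0 -20 0; 3 -10 0 -20 0; 3 -10 0 -20 0; 3 -10 0 -20 0",
)

```text
time_s: 33.25
tcp_pos: [0.5613, -0.0016, 0.2531]
eef_rot: [[0.997, -0.076, 0.001], [-0.076, -0.997, 0.0], [0.001, -0.0, -1.0]]
wrist_force: [1.0, 0.1, -0.5]
width: 0.0302
```

```bash
python3 - <<'E'
from meas import *
d=snap('wrist');save(d,'wr16')
d=snap('top');save(d,'top16')
E
python3 go.py 0.429,-0.2017,0.20,-25
```

```text
-> (0.429, -0.2017, 0.2, -25.0) cm [-11.75  20.96   5.27] twist 20.6 or -159.4 dist 24.6 phi -4.4 q7 -0.08 w 0.0297 t 33.35 F [ 0.9 -0.3  1. ]
```

View pics/wr16.png

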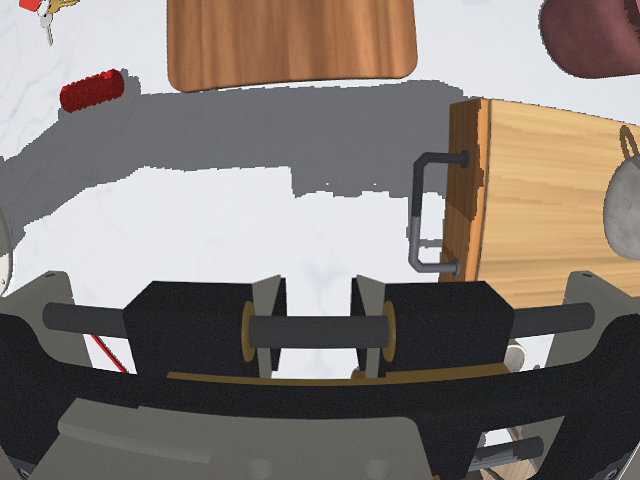

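View pics/top16.png

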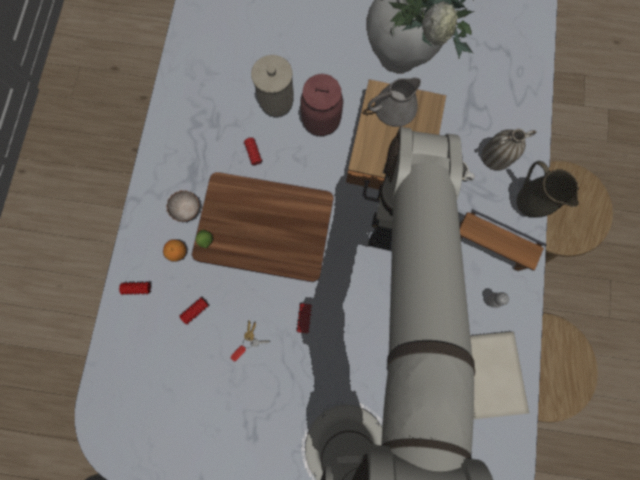

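The drawer is shut against its stop, with the bar 169.5 mm from its open position. Before handling the mill and salt shaker, I'll measure the ledge precisely and check clearances.

```bash
python3 - <<'E'
from meas import *
d=pickle.load(open('top0.pkl','rb')); p=cloud(d)
m=(p[...,0]>.48)&(p[...,0]<.70)&(p[...,1]>-.46)&(p[...,1]<-.19)&(p[...,2]>.085)&(p[...,2]<.095)
q=p[m][:,:2]
for yaw in [-17,-17.5,-18,-18.5,-19]:
    a=np.radians(yaw);u=np.array([np.cos(a),np.sin(a)]);n=np.array([-u[1],u[0]]);c=np.array([.585,-.326])
    l=np.stack([(q-c)@u,(q-c)@n],1)
    hx=np.histogram(l[:,0],bins=np.arange(-.044,.048,.004))[0]; hy=np.histogram(l[:,1],bins=np.arange(-.12,.124,.008))[0]
    print(yaw,hx,hy)
a=np.radians(-18);u=np.array([np.cos(a),np.sin(a)]);n=np.array([-u[1],u[0]])
l=np.stack([(p[...,:2]-c)@u,(p[...,:2]-c)@n],-1)
# front edge line per y slices (0.5-0.95 quantile)
for y0 in np.arange(-.1,.1,.04):
    k=m&(l[...,1]>y0)&(l[...,1]<y0+.04); print(round(y0,2), np.percentile(l[k][:,0],[1,3,97,99]))
# heights around
for y0 in np.arange(-.26,.2,.04):
    row=[]
    for x0 in np.arange(-.1,.2,.04):
        k=(l[...,0]>x0)&(l[...,0]<x0+.04)&(l[...,1]>y0)&(l[...,1]<y0+.04); row.append(np.nanmax(p[k][:,2]) if k.sum() else -1)
    print(round(y0,2),np.round(row,2))
sx=pickle.load(open('scene0.pkl','rb'))['img'][190:340,360:560]
cv2.imwrite('pics/sc0z.png',cv2.resize(sx,None,fx=4,fy=4,interpolation=cv2.INTER_CUBIC)[:,:,::-1])
E
```

```text
-17 [  0   1  62 128 123 121 125 116 116 120 126 122 111 115 122 116 117 114
 119  52   4   0] [ 0 42 84 81 77 78 82 84 84 79 80 73 75 78 79 67 76 70 74 76 68 71 74 77
 69 75 76 68 58  0]
-17.5 [  0   0  61 130 118 125 119 127 114 126 119 121 109 119 122 110 119 113
 122  54   2   0] [ 0 44 82 79 80 77 83 82 85 78 82 72 75 78 80 67 75 70 76 73 69 72 73 77
 71 74 76 66 59  0]
-18 [  0   0  64 118 129 118 126 125 118 119 124 116 113 116 120 113 121 119
 114  56   1   0] [ 0 45 80 79 80 78 83 80 85 78 86 70 75 79 78 70 73 70 75 74 68 72 74 76
 72 74 76 67 58  0]
-18.5 [  0   0  62 122 123 129 124 116 124 119 120 117 114 114 121 117 121 114
 113  59   1   0] [ 0 46 79 79 79 80 82 79 87 76 86 71 76 80 76 68 74 72 74 72 69 74 75 74
 70 75 76 68 58  0]
-19 [  0   0  62 127 119 127 121 116 121 124 117 121 116 115 114 123 121 110
 117  58   1   0] [ 0 45 81 73 83 81 83 76 88 77 85 72 77 78 76 70 72 73 74 72 70 74 75 72
 71 76 73 70 58  0]
-0.1 [-0.0333 -0.0323  0.1232  0.128 ]
-0.06 [-0.0329 -0.0321  0.1243  0.1276]
-0.02 [-0.0329 -0.0319  0.0317  0.0339]
0.02 [-0.0329 -0.0318  0.0322  0.0338]
0.06 [-0.0326 -0.0316  0.0322  0.0336]
-0.26 [-1.   -1.   -1.   -1.   -1.   -1.   -0.23 -0.23]
-0.22 [ 0.01  0.   -1.   -1.   -1.   -1.   -1.   -1.  ]
-0.18 [ 0.01  0.01  0.01  0.    0.   -1.   -1.   -1.  ]
-0.14 [0.01 0.1  0.09 0.11 0.01 0.17 0.17 0.17]
-0.1 [0.01 0.1  0.1  0.11 0.01 0.17 0.16 0.17]
-0.06 [0.01 0.09 0.1  0.11 0.01 0.17 0.17 0.17]
-0.02 [0.01 0.09 0.1  0.12 0.01 0.07 0.17 0.17]
0.02 [0.01 0.09 0.1  0.11 0.01 0.01 0.01 0.06]
0.06 [0.01 0.09 0.1  0.11 0.01 0.01 0.01 0.11]
0.1 [0.01 0.09 0.09 0.11 0.01 0.01 0.06 0.07]
0.14 [0.01 0.01 0.01 0.01 0.01 0.06 0.06 0.  ]
0.18 [0.01 0.01 0.01 0.01 0.01 0.06 0.06 0.01]
```

View pics/sc0z.png

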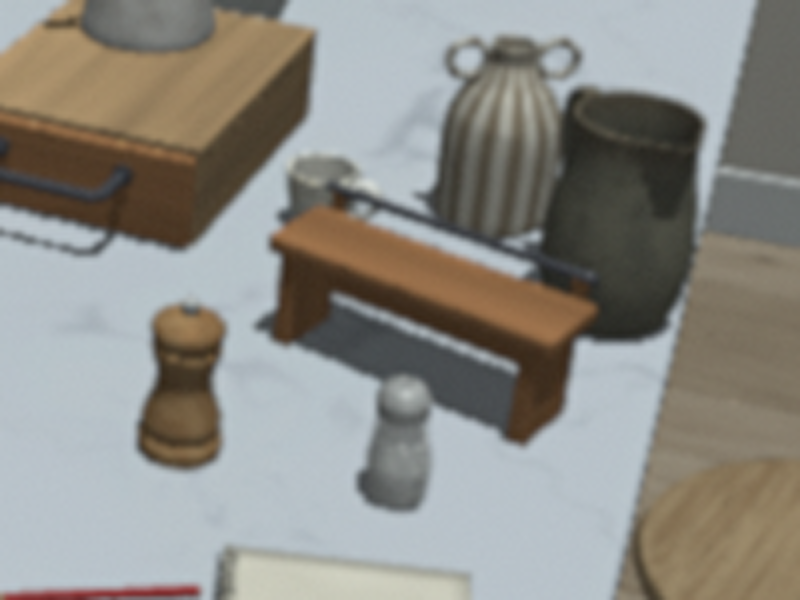

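The ledge centre is (0.585,-0.326) with yaw -18°, and the tall pitcher behind is only 0.17 m high. I'll place the salt shaker first, hovering over it now.

```bash
python3 go.py 0.4346,-0.3435,0.18,72
```

```text
-> (0.4346, -0.3435, 0.18, 72.0) cm [-10.11  35.06   7.27] twist -76.4 or 103.6 dist 37.2 phi -4.4 q7 -0.08 w 0.0297 t 33.35 F [ 0.9 -0.3  1. ]
```

Request:
jog_arm(
  steps="4 -1 3.5 0 -8; 5 -2 7 0 -16; 6 -3 10.5 0 -24; 6 -4 14 0 -32; 6 -5 17.5 0 -40; 6 -6 21 0 -48; 6 -7 24.5 1 -56; 6 -8 28 3 -64; 6 -9 31.5 5 -72; 6 -9.8 34 7 -76.4; 6 -10.1 35.1 7.3 -76.4; 6 -10.1 35.1 7.3 -76.4; 6 -10.1 35.1 7.3 -76.4; 6 -10.1 35.1 7.3 -76.4",
)

```text
time_s: 34.75
tcp_pos: [0.4355, -0.3424, 0.1807]
eef_rot: [[0.307, 0.952, 0.002], [0.952, -0.307, -0.0], [0.0, 0.002, -1.0]]
wrist_force: [0.2, 0.2, -0.4]
width: 0.0599
```

```bash
python3 go.py 0.4346,-0.3435,0.052,72; python3 - <<'E'
from h import *
d=snap('wrist');save(d,'wr17')
E
```

```text
-> (0.4346, -0.3435, 0.052, 72.0) cm [-0.14 -0.08 12.87] twist 0.1 or -179.9 dist 12.9 phi 72.1 q7 1.94 w 0.0599 t 34.75 F [ 0.2  0.2 -0.4]
```

View pics/wr17.png

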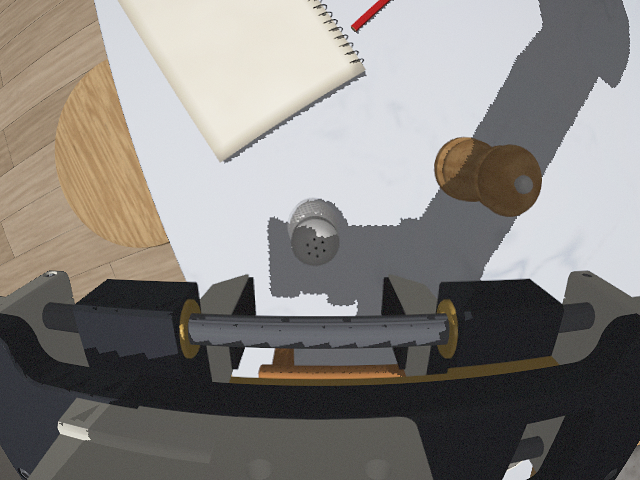

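The salt cap is at (315,242) and the mill knob at (524,185). Casting these fisheye rays to cross-check positions.

```bash
cat >> h.py <<'E'
def wray(d,s,u,v,h):
    K=np.array(d['camera_matrix']);dx=u-K[0,2];dy=v-K[1,2];r=np.hypot(dx,dy)/K[0,0]
    a=np.arctan2(dy,dx); c=np.array([np.sin(r)*np.cos(a),-np.sin(r)*np.sin(a),-np.cos(r)])
    H=np.array(d['hand_eye']);R=np.array(s['eef_rot']);t=np.array(s['tcp_pos'])
    dr=R@H[:3,:3]@c; o=R@H[:3,3]+t
    return o+dr*(h-o[2])/dr[2]
E
python3 - <<'E'
from h import *
s=env.state();d=snap('wrist')
print('salt',wray(d,s,315,242,.088),'mill',wray(d,s,524,185,.12))
E
```

```text
salt [ 0.43238941 -0.34447238  0.088     ] mill [ 0.4282189  -0.20631701  0.12      ]
```

Request:
jog_arm(
  steps="6 -0.2 -0.1 3 0; 6 -0.2 -0.1 6 0; 6 -0.2 -0.1 9 0; 6 -0.2 -0.1 11 0; 6 -0.2 -0.1 12.3 0; 6 -0.2 -0.1 12.9 0; 6 -0.2 -0.1 12.9 0; 5 -0.2 -0.1 12.9 0; 4.4 -0.2 -0.1 12.9 0; 4 -0.2 -0.1 12.9 0; 3.5 -0.2 -0.1 12.9 0; 2 -0.2 -0.1 12.9 0; 2 -0.2 -0.1 12.9 0; 2 -0.2 -0.1 12.9 0; 2 -0.2 -0.1 12.9 0",
  newtons=20,
)

```text
time_s: 36.35
tcp_pos: [0.4325, -0.3457, 0.0513]
eef_rot: [[0.309, 0.951, 0.001], [0.951, -0.309, -0.001], [-0.0, 0.001, -1.0]]
wrist_force: [0.3, 0.7, 6.7]
width: 0.0377
```

```bash
python3 go.py 0.5642,-0.3771,0.20,72
```

```text
-> (0.5642, -0.3771, 0.2, 72.0) cm [  1.08  13.52 -14.86] twist 0.0 or -180.0 dist 20.1 phi 72.0 q7 1.98 w 0.0377 t 36.35 F [0.3 0.7 6.7]
```

Request:
jog_arm(
  steps="2 0 0 -0.5 0; 2 0 0 -1.5 0; 2 0 0 -3 0; 2 0 0 -5 0; 2 0 0 -7 0; 2 0 0 -9 0; 2 0 0 -11 0; 2 0 0 -12 0; 2 0 0 -12.5 0; 2 0.1 1 -12.5 0; 2 0.2 3 -12.5 0; 2 0.4 5 -12.5 0; 2 0.6 7 -12.5 0; 2 0.8 9 -12.5 0; 2 0.9 11 -12.5 0; 2 1 12.5 -12.5 0; 2 1.1 13.3 -12.5 0; 2 1.1 13.5 -12.5 0; 2 1.1 13.5 -12.5 0; 2 1.1 13.5 -12.5 0",
)

```text
time_s: 38.35
tcp_pos: [0.5629, -0.3766, 0.1754]
eef_rot: [[0.309, 0.951, -0.001], [0.951, -0.309, 0.0], [0.0, -0.001, -1.0]]
wrist_force: [-0.3, -0.3, -0.5]
width: 0.0374
```

```bash
python3 go.py 0.5642,-0.3771,0.142,72; python3 - <<'E'
from h import *
for n in ['wrist','scene','top']:
    d=snap(n);save(d,n+'18')
    if n=='scene': cv2.imwrite('pics/sc18z.png',cv2.resize(d['img'][170:320,360:560],None,fx=4,fy=4,interpolation=cv2.INTER_CUBIC)[:,:,::-1])
E
```

```text
-> (0.5642, -0.3771, 0.142, 72.0) cm [-0.    0.15  3.34] twist -0.0 or 180.0 dist 3.3 phi 72.0 q7 1.87 w 0.0374 t 38.35 F [-0.3 -0.3 -0.5]
```

View pics/sc18z.png

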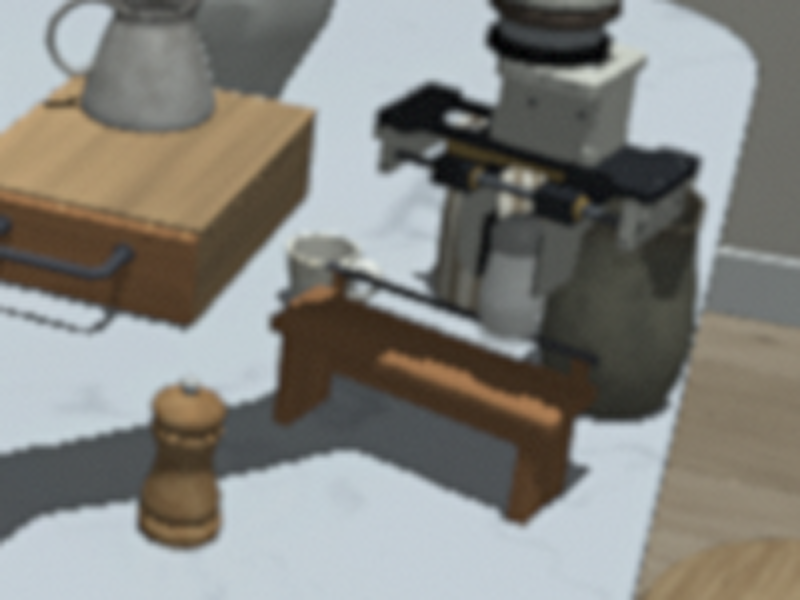

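View pics/wrist18.png

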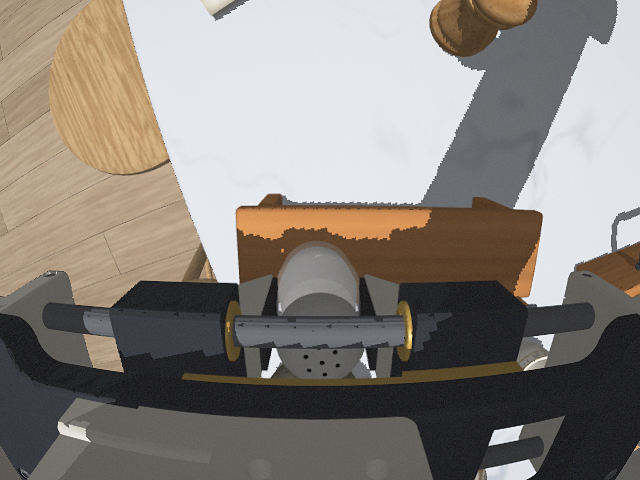

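```bash
python3 - <<'E'
from h import *
s=env.state();d=snap('wrist')
a=np.radians(-18);u=np.array([np.cos(a),np.sin(a)]);n=np.array([-u[1],u[0]]);c=np.array([.585,-.326])
for q in [(240,207),(300,207),(400,208),(480,210),(541,213)]:
    w=wray(d,s,*q,.09)[:2]-c; print(q,w@u,w@n)
t=np.array(s['tcp_pos'])[:2]-c; print('tcp',t@u,t@n)
E
```

```text
(240, 207) -0.03291581911898786 -0.10623763415994879
(300, 207) -0.032653419664121074 -0.06736758329449065
(400, 208) -0.032334018984702215 -0.002943789715103845
(480, 210) -0.031966444109823355 0.054077516533364685
(541, 213) -0.0310470485727881 0.10572421258452612
tcp -0.005070647896762832 -0.05504042058334258
```

The wrist view agrees with the ledge frame to within 2 mm. Lowering the shaker.

Request:
jog_arm(
  steps="2 0 0.1 1 0; 2 0 0.1 2 0; 2 0 0.1 2.6 0; 2 0 0.1 3 0; 2 0 0.1 3.3 0; 2 0 0.1 3.3 0; 2 0 0.1 3.3 0",
)

```text
time_s: 39.25
tcp_pos: [0.5649, -0.377, 0.1428]
eef_rot: [[0.309, 0.951, 0.0], [0.951, -0.309, -0.0], [-0.0, 0.0, -1.0]]
wrist_force: [-0.6, 1.0, -0.7]
width: 0.0377
```

Request:
jog_arm(
  steps="2 0 0 0.1 0; 2 0 0 0.2 0; 2 0 0 0.2 0; 2 0 0 0.2 0",
)

```text
time_s: 39.65
tcp_pos: [0.5651, -0.3772, 0.1414]
eef_rot: [[0.309, 0.951, 0.001], [0.951, -0.309, -0.001], [-0.0, 0.001, -1.0]]
wrist_force: [-0.9, -0.1, 4.1]
width: 0.038
```

Contact, with 4 N upward. Releasing slowly and backing up.

Request:
jog_arm(
  steps="3.9 0 0 0 0; 4.2 0 0 0 0; 4.6 0 0 0 0; 5 0 0 0 0; 5.4 0 0 0 0; 5.6 0 0 0 0; 5.6 0 0 -1 0; 5.6 0 0 -3 0; 5.6 0 0 -6 0; 5.6 0 0 -9 0; 5.6 0 0 -12 0; 5.6 0 0 -12 0",
)

```text
time_s: 40.85
tcp_pos: [0.5671, -0.3788, 0.2673]
eef_rot: [[0.309, 0.951, 0.008], [0.951, -0.309, -0.005], [-0.002, 0.01, -1.0]]
wrist_force: [-0.3, -0.0, 0.3]
width: 0.0558
```

```bash
python3 - <<'E'
from h import *
for n in ['wrist','scene','top']:
    d=snap(n);save(d,n+'19')
    if n=='scene': cv2.imwrite('pics/sc19z.png',cv2.resize(d['img'][170:320,360:560],None,fx=4,fy=4,interpolation=cv2.INTER_CUBIC)[:,:,::-1])
E
python3 go.py 0.4287,-0.2035,0.25,72 0.4287,-0.2035,0.25,-18
```

```text
-> (0.4287, -0.2035, 0.25, 72.0) cm [ 12.29 -18.27   1.09] twist 0.0 or -180.0 dist 22.0 phi 72.0 q7 1.86 w 0.0563 t 41.0 F [-0.2 -0.6  0.1]
-> (0.4287, -0.2035, 0.25, -18.0) cm [ 12.29 -18.27   1.09] twist -90.0 or 90.0 dist 22.0 phi 72.0 q7 1.86 w 0.0563 t 41.0 F [-0.2 -0.6  0.1]
```

View pics/sc19z.png

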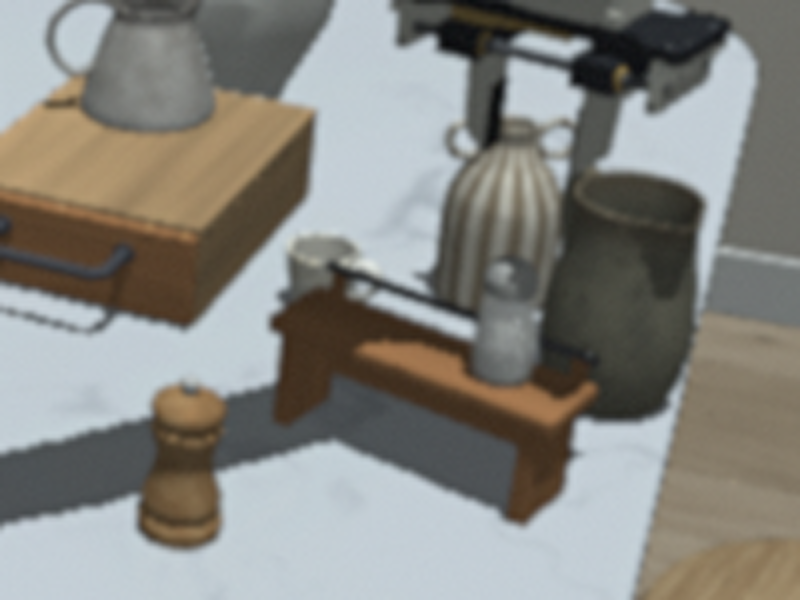

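View pics/wrist19.png

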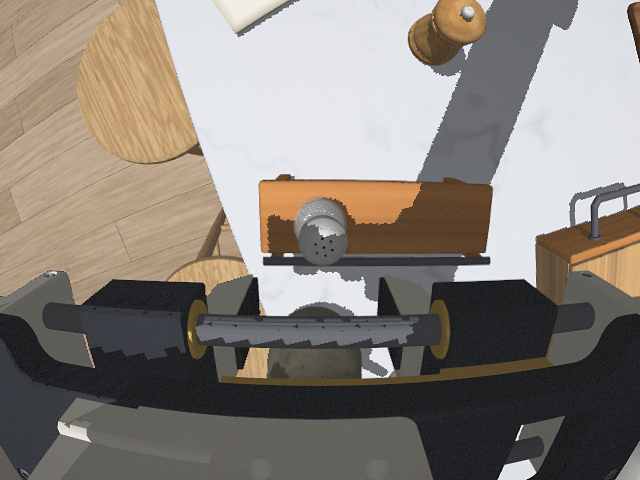

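The salt shaker stands upright on the ledge. Now the mill.

Request:
jog_arm(
  steps="6 1 -1.5 0 0; 6 3 -4.5 0 0; 7 5 -7.5 0 0; 7.5 7 -10.5 0 0; 8 9 -13.5 0 0; 8 11 -16.3 1 0; 8 12.2 -18 1 0; 8 12.3 -18.3 3 0; 8 12.3 -18.3 4 0; 8 12.3 -18.3 4 0; 8 12.3 -18.3 4 0",
)

```text
time_s: 42.1
tcp_pos: [0.4286, -0.2039, 0.2203]
eef_rot: [[0.309, 0.951, -0.001], [0.951, -0.309, 0.0], [-0.0, -0.001, -1.0]]
wrist_force: [0.1, 0.4, -0.3]
width: 0.0797
```

```bash
python3 - <<'E'
from h import *
for n in ['wrist','top']:
    d=snap(n);save(d,n+'20')
E
python3 go.py 0.4287,-0.2035,0.07,72
```

```text
-> (0.4287, -0.2035, 0.07, 72.0) cm [ 0.04 -0.06 15.1 ] twist -0.0 or 180.0 dist 15.1 phi 72.0 q7 1.66 w 0.0803 t 42.2 F [-0.4 -0.5 -0.1]
```

View pics/wrist20.png

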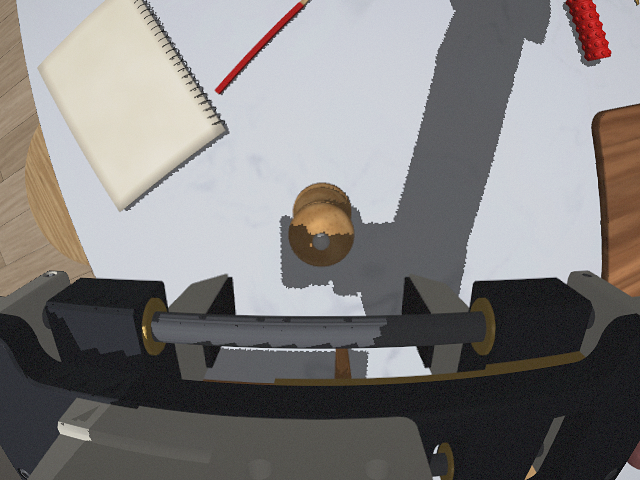

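```bash
python3 - <<'E'
from h import *
s=env.state();d=snap('wrist')
w=wray(d,s,321,241,.118);print(w, (np.array(s['eef_rot']).T@(w-np.array(s['tcp_pos'])))*100)
E
```

```text
[ 0.42951297 -0.20288834  0.118     ] [ 1.20130074e-01 -4.61809491e-03  1.02969568e+01]
```

Request:
jog_arm(
  steps="8 0.1 0 3 0; 8 0.1 0 6 0; 8 0.1 0 9 0; 8 0.1 0 12 0; 8 0.1 0 14 0; 8 0.1 0 14.8 0; 8 0.1 0 14.9 0; 8 0.1 0 14.9 0; 6.5 0.1 0 14.9 0; 5.6 0.1 0 14.9 0; 5 0.1 0 14.9 0; 4.5 0.1 0 14.9 0; 3 0.1 0 14.9 0; 3 0.1 0 14.9 0; 3 0.1 0 14.9 0; 3 0.1 0 14.9 0",
  newtons=20,
)

```text
time_s: 43.85
tcp_pos: [0.4292, -0.2025, 0.072]
eef_rot: [[0.309, 0.951, 0.001], [0.951, -0.309, -0.0], [0.0, 0.001, -1.0]]
wrist_force: [-0.2, 1.3, 5.1]
width: 0.0491
```

```bash
python3 go.py 0.5976,-0.2775,0.20,72; python3 -c "
from h import *
d=snap('wrist');save(d,'wr21')"
```

```text
-> (0.5976, -0.2775, 0.2, 72.0) cm [ -1.94  18.33 -12.79] twist 0.0 or -180.0 dist 22.4 phi 72.0 q7 1.7 w 0.0491 t 43.85 F [-0.2  1.3  5.1]
```

View pics/wr21.png

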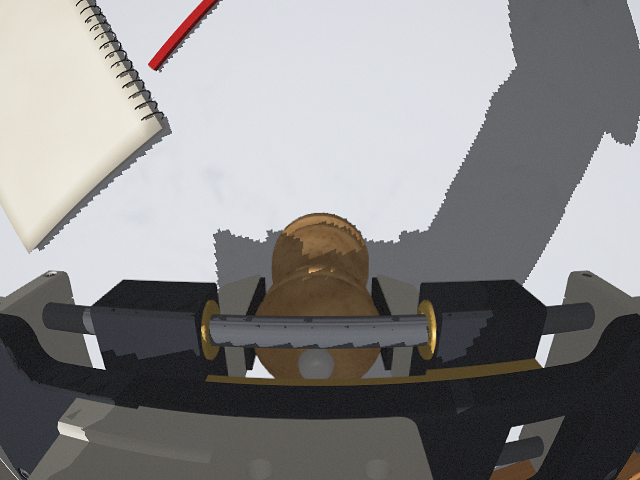

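Request:
jog_arm(
  steps="3 0 0 -0.5 0; 3 0 0 -1.5 0; 3 0 0 -3 0; 3 0 0 -5 0; 3 0 0 -7 0; 3 0 0 -9 0; 3 0 0 -11 0; 3 0 0 -12 0; 3 0 0 -12.5 0; 3 0 1.5 -12.5 0; 3 -0.3 4 -12.5 0; 3 -0.6 6.5 -12.5 0; 3 -0.9 9 -12.5 0; 3 -1.2 11.5 -12.5 0; 3 -1.5 14 -12.5 0; 3 -1.8 16.3 -12.5 0; 3 -1.9 17.7 -12.5 0; 3 -1.9 18.3 -12.5 0; 3 -1.9 18.3 -12.5 0; 3 -1.9 18.3 -12.5 0",
)

```text
time_s: 45.9
tcp_pos: [0.5961, -0.2766, 0.196]
eef_rot: [[0.309, 0.951, -0.002], [0.951, -0.309, 0.001], [0.0, -0.002, -1.0]]
wrist_force: [-1.5, -0.5, -0.7]
width: 0.0492
```

```bash
python3 go.py 0.5976,-0.2775,0.162,72; python3 - <<'E'
from h import *
for n in ['wrist','scene']:
    d=snap(n);save(d,n+'22')
    if n=='scene': cv2.imwrite('pics/sc22z.png',cv2.resize(d['img'][170:320,360:560],None,fx=4,fy=4,interpolation=cv2.INTER_CUBIC)[:,:,::-1])
E
```

```text
-> (0.5976, -0.2775, 0.162, 72.0) cm [-0.04  0.18  3.4 ] twist 0.0 or -180.0 dist 3.4 phi 72.0 q7 1.7 w 0.0492 t 45.9 F [-1.5 -0.5 -0.7]
```

View pics/sc22z.png

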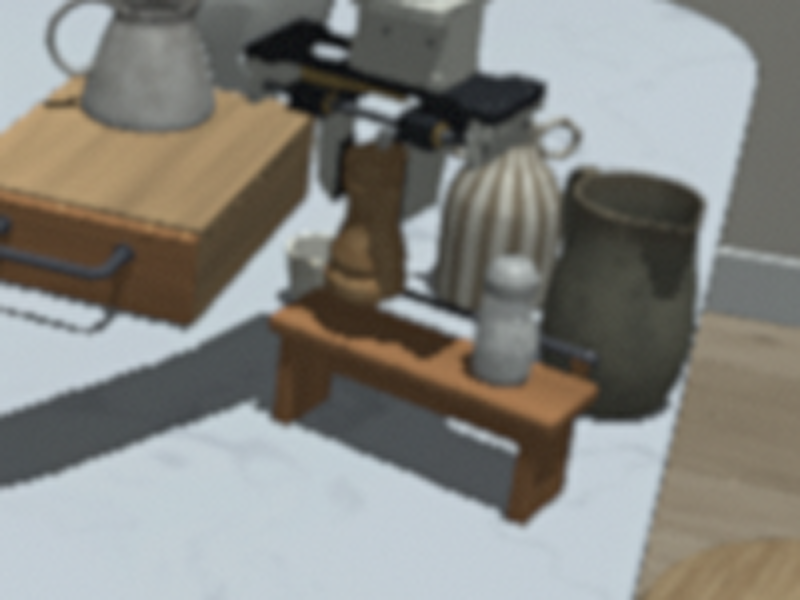

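View pics/wrist22.png

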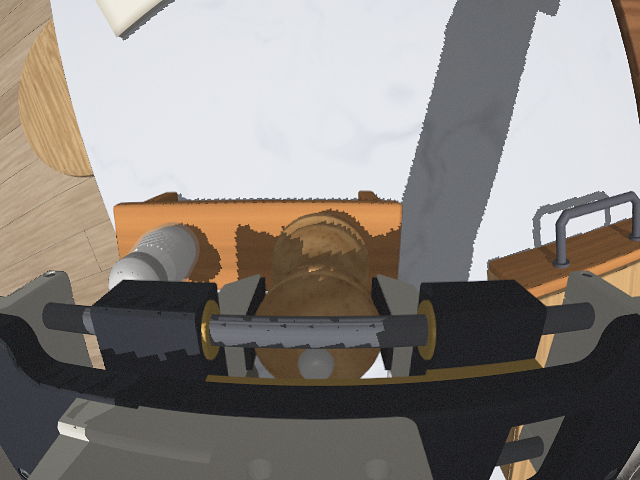

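Request:
jog_arm(
  steps="3 0 0.1 1 0; 3 0 0.1 2 0; 3 0 0.1 2.6 0; 3 0 0.1 3 0; 3 0 0.1 3.3 0; 3 0 0.1 3.4 0; 3 0 0.1 3.4 0; 3 0 0.1 3.4 0",
)

```text
time_s: 46.8
tcp_pos: [0.5983, -0.2775, 0.163]
eef_rot: [[0.309, 0.951, 0.001], [0.951, -0.309, -0.0], [-0.0, 0.001, -1.0]]
wrist_force: [0.8, -0.7, -1.6]
width: 0.0489
```

Request:
jog_arm(
  steps="3 0 0 0.1 0; 3 0 0 0.2 0; 3 0 0 0.2 0; 3 0 0 0.2 0",
)

```text
time_s: 47.2
tcp_pos: [0.5986, -0.2776, 0.1621]
eef_rot: [[0.309, 0.951, 0.002], [0.951, -0.309, -0.001], [-0.0, 0.002, -1.0]]
wrist_force: [-1.4, -0.0, 5.0]
width: 0.0487
```

Contact at 5 N. Releasing slowly and lifting.

Request:
jog_arm(
  steps="5 0 0 0 0; 5.3 0 0 0 0; 5.7 0 0 0 0; 6.1 0 0 0 0; 6.5 0 0 0 0; 6.8 0 0 0 0; 6.8 0 0 -1 0; 6.8 0 0 -3 0; 6.8 0 0 -6 0; 6.8 0 0 -9 0; 6.8 0 0 -12 0; 6.8 0 0 -14 0; 6.8 0 0 -14 0; 6.8 0 0 -14 0",
)

```text
time_s: 48.6
tcp_pos: [0.5982, -0.2774, 0.3014]
eef_rot: [[0.309, 0.951, 0.001], [0.951, -0.309, -0.0], [-0.0, 0.001, -1.0]]
wrist_force: [0.5, -0.0, -1.2]
width: 0.0679
```

```bash
python3 - <<'E'
from h import *
s=env.state();print(s['tcp_pos'],s['time_s'])
for n in ['wrist','scene']:
    d=snap(n);save(d,n+'23')
    if n=='scene': cv2.imwrite('pics/sc23z.png',cv2.resize(d['img'][170:320,360:560],None,fx=4,fy=4,interpolation=cv2.INTER_CUBIC)[:,:,::-1])
E
```

```text
[ 0.59817045 -0.27744401  0.30137019] 48.6
```

View pics/sc23z.png

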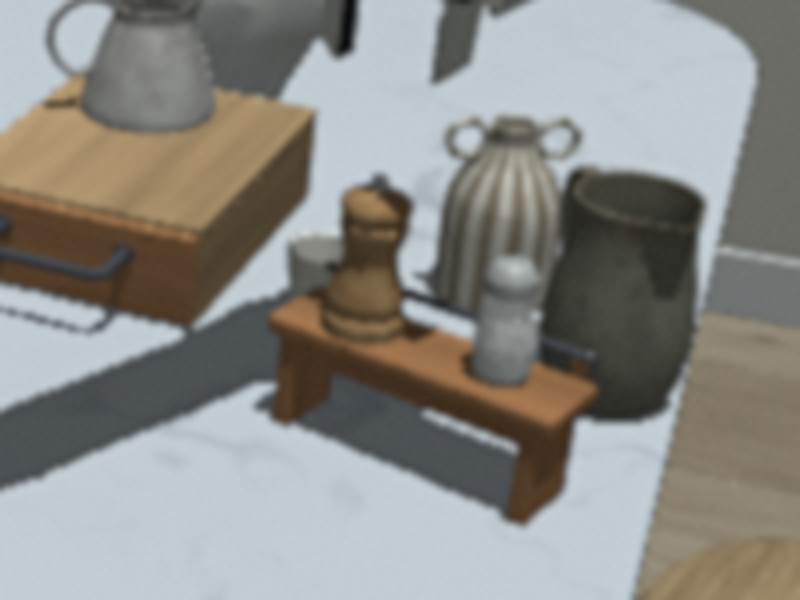

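View pics/wrist23.png

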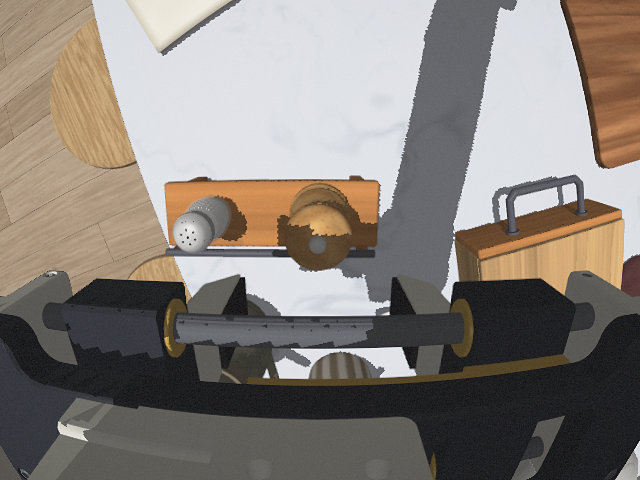

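Both stand on the ledge. I'll retreat so the top camera can check tilt, the drawer and the untouched items.

```bash
python3 go.py 0.45,0.10,0.32,30 0.25,0.55,0.32,70
```

```text
-> (0.45, 0.1, 0.32, 30.0) cm [ 31.31 -25.66  -1.99] twist 42.0 or -138.0 dist 40.5 phi 72.0 q7 1.69 w 0.068 t 48.7 F [-0.  -0.1 -0.1]
-> (0.25, 0.55, 0.32, 70.0) cm [ 67.94 -58.57  -1.91] twist 2.0 or -178.0 dist 89.7 phi 72.0 q7 1.69 w 0.068 t 48.7 F [-0.  -0.1 -0.1]
```

Request:
jog_arm(
  steps="6.8 2 -2 -2 0; 6.8 5 -5 -2 0; 6.8 9 -8 -2 0; 6.8 13 -11 -2 0; 6.8 17 -14 -2 0; 6.8 21 -17.5 -2 0; 6.8 25 -21 -2 0; 6.8 29 -24.5 -2 0; 6.8 33 -28 -2 0; 6.8 37 -31.5 -2 0; 6.8 41 -35 -2 0; 6.8 45 -38.5 -2 0; 6.8 49 -42 -2 0; 6.8 53 -45.5 -2 0; 6.8 57 -49 -2 0; 6.8 61 -52.5 -2 0; 6.8 65 -56 -2 0; 6.8 67.9 -58.5 -2 0; 6.8 67.9 -58.5 -2 0; 6.8 67.9 -58.5 -2 0",
)

```text
time_s: 50.7
tcp_pos: [0.2468, 0.552, 0.3187]
eef_rot: [[0.302, 0.953, -0.004], [0.953, -0.302, -0.0], [-0.002, -0.004, -1.0]]
wrist_force: [-0.5, -0.1, 0.4]
width: 0.0678
```

```bash
python3 - <<'E'
from h import *
s=env.state();print(s['tcp_pos'],s['time_s'])
for n in ['top','scene']:
    d=snap(n);save(d,n+'24');pickle.dump(d,open(n+'24.pkl','wb'))
    i=d['img']
    c=i[140:290,340:560] if n=='top' else i[170:320,360:560]
    cv2.imwrite(f'pics/{n}24z.png',cv2.resize(c,None,fx=3.6,fy=3.6,interpolation=cv2.INTER_CUBIC)[:,:,::-1])
E
```

```text
[0.24677255 0.55201085 0.31872598] 50.7
```

View pics/top24.png

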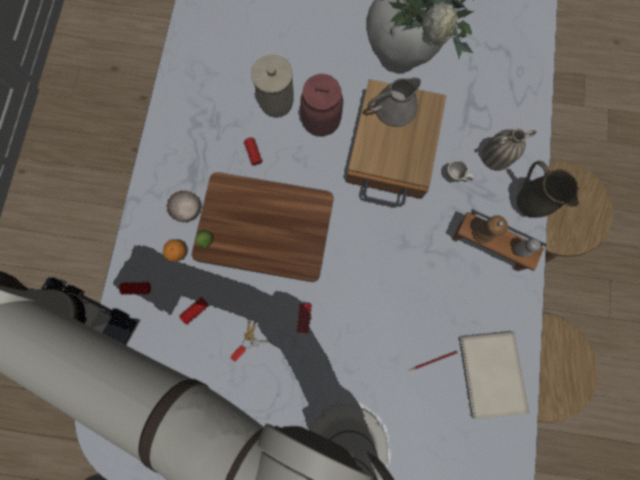

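View pics/top24z.png

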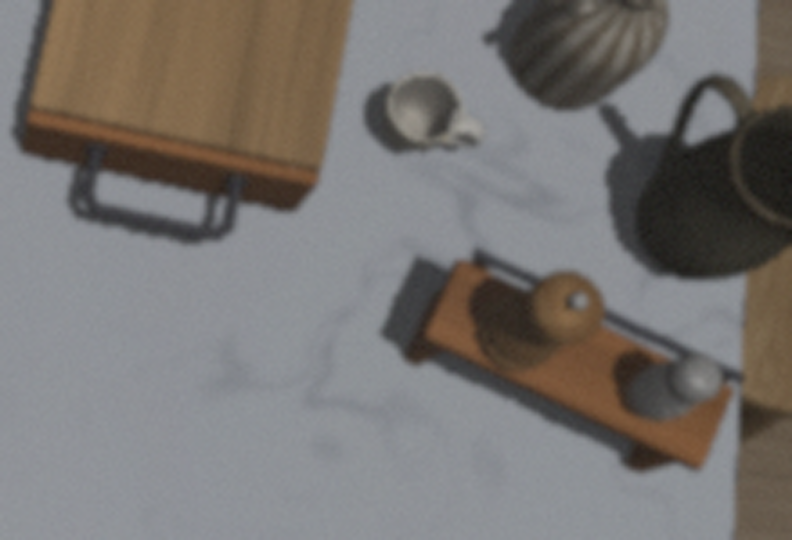

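View pics/scene24z.png

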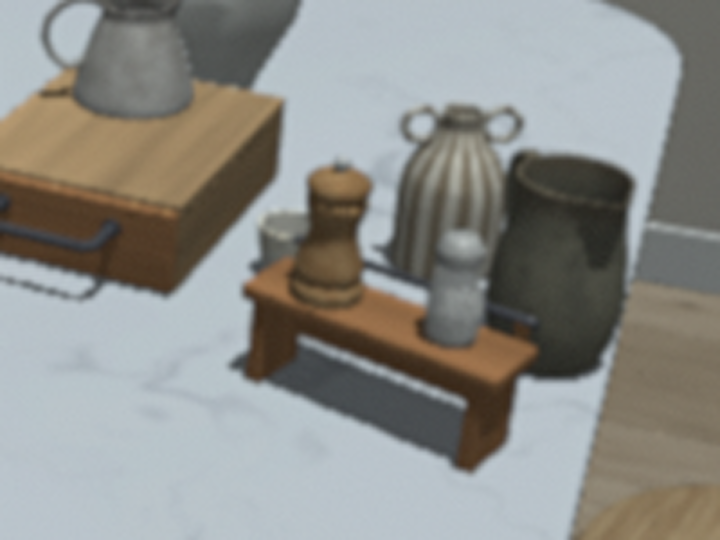

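The top view shows the drawer shut with no white gap, an empty board, and the mill knob at (500,223) and salt cap at (533,246). I'll check uprightness by triangulating the knob and comparing it with the foot.

```bash
python3 - <<'E'
from h import *
np.set_printoptions(precision=4,suppress=True)
T=pickle.load(open('top24.pkl','rb'));S=pickle.load(open('scene24.pkl','rb'))
a=np.radians(-18);U=np.array([np.cos(a),np.sin(a)]);N=np.array([-U[1],U[0]]);c=np.array([.585,-.326])
loc=lambda w:((w[:2]-c)@U,(w[:2]-c)@N)
def tri(uvT,uvS):
    A=[];b=[]
    for d,(u,v) in((T,uvT),(S,uvS)):
        p0=ray(d,u,v,0);p1=ray(d,u,v,.3);r=(p1-p0)/np.linalg.norm(p1-p0);M=np.eye(3)-np.outer(r,r);A.append(M);b.append(M@p0)
    return np.linalg.solve(sum(A),sum(b))
k=tri((577/3.6+340,299/3.6+140),(342/3.6+360,162/3.6+170)); print('knob',k,loc(k))
s=tri((697/3.6+340,378/3.6+140),(461/3.6+360,240/3.6+170)); print('cap',s,loc(s))
def proj(d,w):
    K=np.array(d['camera_matrix']);P=np.linalg.inv(np.array(d['pose']));q=P@np.r_[w,1];return np.array([K[0,0]*q[0]/-q[2]+K[0,2],-K[1,1]*q[1]/-q[2]+K[1,2]])
z3=lambda d,w,o:(proj(d,w)-o)*3.6
for nm,q in(('mill',k),('salt',s)):
    for z in(.09,.15,.21 if nm=='mill' else .18):
        w=np.array([q[0],q[1],z]);print(nm,z,'scene zoom',z3(S,w,[360,170]),'top zoom',z3(T,w,[340,140]))
# point clouds by height: centroid per slice, scene camera
p=cloud(S)
for nm,(cx,cy) in(('mill',k[:2]),('salt',s[:2])):
    for z0,z1 in((.095,.11),(.11,.13),(.13,.15),(.15,.17),(.17,.19),(.19,.21)):
        m=(np.hypot(p[...,0]-cx,p[...,1]-cy)<.045)&(p[...,2]>z0)&(p[...,2]<z1)
        if m.sum()>8: print(nm,z0,m.sum(),p[m].mean(0),np.ptp(p[m],axis=0))
# items moved?
T0=pickle.load(open('top0.pkl','rb'))
df=np.abs(T0['img'].astype(int)-T['img'].astype(int)).max(2)
for n,(u,v) in dict(lime=(204,239),mandarin=(175,250),bowl=(183,206),mug=(458,171)).items(): print(n,df[v-12:v+12,u-12:u+12].mean(), cloud(T0)[v,u],cloud(T)[v,u])
E
```

```text
knob [ 0.5987 -0.279   0.2048] (np.float64(-0.0015147827490864419), np.float64(0.048958768383750274))
cap [ 0.565  -0.3761  0.1739] (np.float64(-0.003530999390022698), np.float64(-0.05381427415385721))
mill 0.09 scene zoom [325.5459 293.2002] top zoom [515.2414 333.8188]
mill 0.15 scene zoom [333.5667 226.0616] top zoom [546.4703 316.345 ]
mill 0.21 scene zoom [341.9146 156.185 ] top zoom [581.129  296.9522]
salt 0.09 scene zoom [443.592  338.9149] top zoom [644.6751 397.7803]
salt 0.15 scene zoom [454.4915 269.3731] top zoom [682.9655 383.5153]
salt 0.18 scene zoom [460.1147 233.4962] top zoom [703.659 375.806]
mill 0.095 120 [ 0.5843 -0.2831  0.1033] [0.0704 0.0653 0.0146]
mill 0.11 132 [ 0.5823 -0.2816  0.1205] [0.0645 0.0602 0.02  ]
mill 0.13 113 [ 0.5846 -0.2805  0.1391] [0.0293 0.0441 0.0196]
mill 0.15 79 [ 0.5826 -0.2809  0.1601] [0.0228 0.0432 0.0196]
mill 0.17 124 [ 0.5817 -0.2814  0.1801] [0.0359 0.0475 0.0196]
mill 0.19 116 [ 0.5904 -0.2799  0.1962] [0.0398 0.047  0.0186]
salt 0.095 76 [ 0.557  -0.3829  0.1031] [0.0591 0.0498 0.0148]
salt 0.11 119 [ 0.5541 -0.3819  0.1198] [0.0545 0.0561 0.0194]
salt 0.13 116 [ 0.5544 -0.3794  0.1397] [0.0297 0.0394 0.0197]
salt 0.15 93 [ 0.5565 -0.3787  0.1609] [0.0282 0.0335 0.0199]
salt 0.17 65 [ 0.5625 -0.3773  0.1756] [0.0268 0.0316 0.011 ]
lime 2.6840277777777777 [0.4759 0.4563 0.0649] [0.476  0.4564 0.0646]
mandarin 7.385416666666667 [0.4362 0.5311 0.0536] [0.4363 0.5314 0.0529]
bowl 2.5989583333333335 [0.5715 0.553  0.0027] [0.5712 0.5525 0.0041]
mug 2.515625 [ 0.7914 -0.2196  0.0135] [ 0.7922 -0.2201  0.0116]
```

```bash
python3 - <<'E'
from h import *
T0=pickle.load(open('top0.pkl','rb'));T=pickle.load(open('top24.pkl','rb'))
u=np.array([np.cos(np.radians(-4.41)),np.sin(np.radians(-4.41))]);n=np.array([-u[1],u[0]]);o=np.array([.7125,-.0125])
for d in(T0,T):
    p=cloud(d);l=np.stack([(p[...,:2]-o)@u,(p[...,:2]-o)@n],-1)
    m=(abs(l[...,1])<.035)&(l[...,0]<-.045)&(l[...,0]>-.1)&(p[...,2]>.05)&(p[...,2]<.07)
    f=(abs(l[...,1])<.1)&(l[...,0]<.03)&(l[...,0]>-.03)&(p[...,2]>.080)&(p[...,2]<.0865)
    print(m.sum(),np.median(l[m][:,0]),l[m][:,0].mean(), f.sum(),np.percentile(l[f][:,0],[5,50]))
E
```

```text
91 -0.06323733046470903 -0.06292544750353353 520 [-0.01399998 -0.00284991]
92 -0.0596278660626996 -0.059006916016258334 529 [-0.0097679   0.00161837]
```

```bash
python3 -c "
from plant import env
print(env.sign_off(), env.state()['time_s'])"
```

```text
the job is handed in; nothing more can be done
the job is handed in; nothing more can be done
```

I pulled the scrap drawer out to its stop, put both cobs and both rinds in it, and pushed it shut again. The salt shaker and then the pepper mill now stand on the ledge. I handed the job in at about 51 s of the 192 s allowed; no verdict was reported.

- **Drawer:** the handle stopped against both ends with the force rising, and it travelled 169.5 mm between them. In the last top view the front is flush. The handle sits about 4 mm further in than at the start, which matches the pushed-shut position to about 1 mm.
- **Scraps:** I saw all four lying low inside before shutting the drawer, and the board was empty of scraps. I could not see inside once it was closed. None of the four was knocked aside while on the board.
- **Mill and salt shaker:** the triangulated knob and cap are 1.5 mm and 3.5 mm in front of the ledge's centre line, and 49 mm to the left and 54 mm to the right of its middle. Both feet appear where they should for upright objects, though I did not compute a tilt angle.
- **Items to leave:** the lime, mandarin, mug and bowl read within about 2 mm of where they started.
- **Disagreement:** the top and wrist cameras differed by up to about 5 mm on the mill's position before I picked it up. A closer wrist view, within about 2 mm of the top camera, settled it. No other check failed.

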